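# Rebuild the dust monitor's inlet and hold its sprung cover at the purge mark

### The arm

A 7-joint arm with a two-finger parallel gripper is mounted at the origin on a cart in front of the work surface, level with it; the furniture and walls round the work are solid. World frame = base frame: x ahead of the robot, y to its left, z up, the work surface at z = 0. Lengths are in m, angles in rad, forces in N, time in s.
With the tool pointing down it reaches from about 0.4 to 0.85 m from the base axis. Payload 4.5 kg.
Tool frame: the origin (TCP) lies midway between the tips of the shut fingers; the grasp point (between the pads) lies 19 mm behind it (r.grip_point_offset is the distance from the TCP to the grasp point, in m); z points along the fingers, y is the line along which they close (so a half turn about z gives the same grasp; the last joint's range is limited). The gripper opens to 88 mm and grips with 3 to 60 N. Pads are 18 mm wide; open, the fingers measure 123 mm over their backs; the gripper's body (75 mm by 187 mm) begins 45 mm behind the grasp point.
Start: joints at [1.358, 0.689, -0.195, 1.565, 0.157, 0.902, -0.215], TCP at [0.153, -0.606, 0.239] pointing down, gripper open.
Joint ranges: [-3.01, 3.01], [-0.46, 2.08], [-1.47, 1.51], [0.13, 2.56], [-1, 4.14], [0.04, 2.09], [-2.66, 2.66]. Speed limits (rad/s): [2.57, 2.57, 3.14, 3.14, 3.14, 3.14, 3.14].

### API

Orientations are given as a unit quaternion [x, y, z, w].
In Python, from plant import r, optics gives the robot as it stands.
- The arm moves only by the shell command python3 -m pendant 'ROWS' [OPENING] [FORCE]. ROWS is JSON, a list of rows, each a list of 6 numbers: the shift along the tool's x, y, z as a fraction of full scale, then the turn, a rotation vector about the tool's x, y, z as a fraction of full scale. A call has 1 to 5 rows; each row shifts and turns the commanded pose from where the row before left it, along the tool's axes as they then stand; what a row does not reach is not made up. Full scale, the value 1, is 0.025 m for a shift and pi rad for a turn. A row lasts 1/12 s, in which the tool goes at most 41.7 mm and 7.16 degrees, less where a joint would pass 70% of its speed; a pose out of reach is approached as far as the arm can. A call with a number of a shift or a turn outside -1 to 1 is refused whole. A call with a gripper value outside its range is refused whole. OPENING is the opening, from -1 (shut) to 1 (fully open), set as the call begins (- or left out, the last holds). The fingers move at their own pace and stop on an object; FORCE is the grip in N (left out, the last holds). Time passes only in rows, so rows that do not move let the fingers close. It gives the time, the measured TCP pose, the force, the opening and the grip force at its end, in the units of the state.
- r.get_state(): the state, without advancing time (a new reading comes with each control period).
- optics.snapshot(name): name is "scene" or "top" or "wrist"; returns (picture, depth): 480x640x3 uint8, blue, green, red; 480x640 float32, m along the optical axis (not along the pixel's ray), 0 where there is no reading.
- optics.calibration(name): a dict with "vfov" (degrees; the focal length in pixels is half the picture's height over the tangent of half this angle, whatever the lens; pixels are square), "cx", "cy" (the principal point, pixels), "k1" (the pictures are not rectified: a ray, as slopes to the right and down, at radius r is drawn at 1 + k1 r^2 times it, then the intrinsics apply), "cam_to_world" (4x4, takes a point from camera to world coordinates); the wrist camera has in their place "tool_from_camera" (4x4, takes a point from camera to tool coordinates, whose origin is the TCP and whose axes are the flange's). Camera axes: x right, y up, looking along -z (the intrinsics and any distortion apply to the point x, -y, -z); pixel columns grow to the right and rows downward; lengths in m; the calibration is good to about 2 mm. A picture is of the moment at which its call begins: read the wrist's pose just before it. calibration takes no time and is no camera call.
- r.finish_job(): hands the job in; it is judged then, once.
The state is a dict: "clock": time; "q": joint angles; "qd": joint speeds; "joint_torque": joint torques, N m; "tool_pos": TCP position; "eef_rot": TCP orientation; "contact_force": force on the tool from outside, world axes, zero at the start; "moment": the same for the moment, N m; "opening": opening from 0.0 (shut) to 1.0 (fully open); "finger_force": force on a finger pad.
Only numpy, scipy, OpenCV 4.12 (cv2) and the standard library are available. Lean on these libraries where they do the work, as an engineer would, in place of code of your own. Each camera call takes 0.05 s, during which the arm holds its last target. There are 200 camera calls.

### The job

Get the bench dust monitor ready for its purge: thread the two inlet stage rings down the stepped post, the wide ring first and then the narrow ring on top of it, each fully home. Then lift the sprung optics cover by its bar to the 40 degree mark, so that clean air can flush the chamber, and finish while still holding it there, not let go; it must never go past the 60 degree mark, where the interlock trips. Do not disturb the vial, the spare filter capsule or the tin.

Things in the scene. Friction and masses are not known exactly. Their poses are not given: they have to be found in the camera images.
- monitor: Fixed bench dust monitor: base plate 150 (x) x 240 (y) mm, deck 18 mm above the bench. Origin: plate centre on the bench; z up, -x the front with display window (robot side). White optics chamber with grey cover at y +60 mm; steel inlet post at y -70 mm. A 2 mm degree quadrant (radius 78 mm about the hinge) stands at y +4 mm, a mark each 10 degrees, those at 40 and 60 long with a peg.
- post_seat (a point): Centre of the inlet post's seat (48 mm wide, 24 mm above bench), home of the wide ring; axes as the monitor. Above it the upright post is 24 mm thick for 11 mm, cones in to a shoulder at 13 mm, then 14 mm thick to 43 mm, and its cone tip ends at 48 mm. The wide ring stands proud of the shoulder: the narrow ring rests on it, 16 mm above the seat.
- wide_ring: Wide stage ring, plain aluminium, loose, 75 g: outside 56 mm, bore 27 mm, 16 mm high, small jet holes in its top face. Origin: centre of its underside; z along the bore, up.
- narrow_ring: Narrow stage ring, plain aluminium, loose, 45 g: outside 42 mm, bore 17 mm, 14 mm high, small jet holes in its top face. Origin: centre of its underside; z along the bore, up. Which of the two rings lies nearer the monitor changes.
- cover (a joint): Opening angle of the optics cover (grey plate 132 x 106 x 6 mm, hinged at its rear edge): 0 shut, grows as the front is lifted; 0.698 rad is the 40 degree mark, 1.047 rad the 60 degree mark. Springs pull it shut: about 2.5 N upward at the bar starts it, about 4 N along the bar's arc (7.5 N if straight up) holds it at 40 degrees; let go, it falls shut.
- hinge_axis (a point): Middle of the cover's hinge pin, 80 mm above the bench, fixed; the pin runs along this frame's y. As it opens, the cover's front edge rises and swings back (+x).
- bar_grip (a point): Middle of the cover's handle: a round steel bar 10 mm thick, 84 mm long between its posts, parallel to the hinge pin, 29 mm clear above the plate. Turns with the cover; in the cover's axes (the monitor's when shut) it is 112 mm in front (-x) of and 34 mm above the pin; shut, 114 mm above the bench.
- vial: Bystander: white-capped sample vial, 26 mm wide, 54 mm tall, standing. Origin: centre of its underside.
- spare_capsule: Bystander: pale capsule filter with hose tails, 49 x 94 x 46 mm, lying. Origin: centre of its underside.
- tin: Bystander: round tin with a slip lid, 57 mm wide, 22 mm high. Origin: centre of its underside.
- particle_counter: Obstacle, fixed: grey particle counter, a box reaching 120 mm in front (-x) of, 80 mm behind and 110 mm to either side of its origin (middle of its underside), 205 mm tall, 250 mm with its handle; a hose rises from its rear top. It stands between the monitor and the rings: pass in front of it, near the base.
- remote_counter: Obstacle, fixed: small sensor box on a sloping foot, behind the rings. Origin on the bench; the foot reaches 53 mm in front (-x), the box (56 x 122 mm) spans heights 104 to 178 mm from 4 mm in front of to 52 mm behind the origin, a hose rising from its top.

How it is judged:
By the outcome, as a careful person would: the job done as asked, in the order asked, and still so for the second after the job is handed in, while the arm keeps its last pose, push and grip.
It also fails if it takes over 72 s, if anything falls off the work surface, if the arm or the gripper's body presses on something with over 40 N, if the wrist force passes 120 N, or if a joint passes its speed limit or range.

## Working session

There is one attempt and no reset: what is moved stays moved. The work goes in short steps, Python scripts to look and compute and a shell command to move; the robot and the scene stay as the last step left them, time stands still between calls to the robot, and variables do not carry over. Pictures are saved under pics/ and viewed, at most 10 in all, crops included, and the job is handed in when it is done.

```bash
ls; mkdir -p pics; cat > h.py <<'E'
import numpy as np,cv2
from plant import r,optics
from scipy.spatial.transform import Rotation as R
def cloud(name):
    s=r.get_state(); c=optics.calibration(name); p,d=optics.snapshot(name)
    if name=="wrist":
        T=np.eye(4);T[:3,:3]=R.from_quat(s["eef_rot"]).as_matrix();T[:3,3]=s["tool_pos"];T=T@np.array(c["tool_from_camera"])
    else: T=np.array(c["cam_to_world"])
    f=240/np.tan(np.radians(c["vfov"]/2))
    K=np.array([[f,0,c["cx"]],[0,f,c["cy"]],[0,0,1]])
    v,u=np.mgrid[0:480,0:640].astype(np.float64)
    xd=(u-c["cx"])/f; yd=(v-c["cy"])/f; x,y=xd.copy(),yd.copy()
    for _ in range(20):
        g=1+c["k1"]*(x*x+y*y); x,y=xd/g,yd/g
    P=np.stack([x*d,-y*d,-d],-1)@T[:3,:3].T+T[:3,3]
    P[d==0]=np.nan
    return p,d,P,dict(T=T,f=f,c=c,x=x,y=y)
E
python3 - <<'E'
from h import *
s=r.get_state();print({k:np.round(v,3) for k,v in s.items()})
for n in("scene","top","wrist"):
    p,d,P,i=cloud(n);cv2.imwrite(f"pics/{n}0.png",p);np.savez(f"{n}0.npz",p=p,P=P)
    print(n,i["f"],i["c"]["k1"],np.round(i["T"],3).tolist(),(d>0).mean())
E
```

```text
pics
{'clock': np.float64(0.0), 'q': array([ 1.358,  0.69 , -0.195,  1.566,  0.157,  0.902, -0.215]), 'qd': array([ 0.001,  0.   ,  0.001, -0.001,  0.001,  0.001, -0.001]), 'joint_torque': array([-0.0000e+00, -5.2757e+01, -1.2670e+00, -1.5343e+01, -5.3000e-02,
        7.0000e-03,  0.0000e+00]), 'tool_pos': array([ 0.152, -0.605,  0.238]), 'eef_rot': array([ 0.992,  0.123, -0.   , -0.001]), 'contact_force': array([ 0.152, -0.647, -0.699]), 'moment': array([-0.034, -0.046, -0.017]), 'finger_force': np.float64(0.0), 'opening': np.float64(1.002)}
scene 436.3543138070852 0.014228903439327378 [[-0.711, 0.478, -0.516, -0.001], [-0.703, -0.493, 0.513, 0.483], [-0.009, 0.727, 0.687, 0.752], [0.0, 0.0, 0.0, 1.0]] 0.9960123697916666
top 451.5216200907319 0.032508650484349276 [[0.014, 0.994, -0.111, 0.381], [-1.0, 0.014, 0.004, 0.0], [0.005, 0.111, 0.994, 1.159], [0.0, 0.0, 0.0, 1.0]] 0.9959212239583334
wrist 424.5223919633112 -0.09355125211481677 [[0.244, 0.926, 0.288, 0.227], [-0.97, 0.233, 0.071, -0.588], [-0.001, -0.297, 0.955, 0.384], [0.0, 0.0, 0.0, 1.0]] 0.9959049479166666
```

View pics/scene0.png

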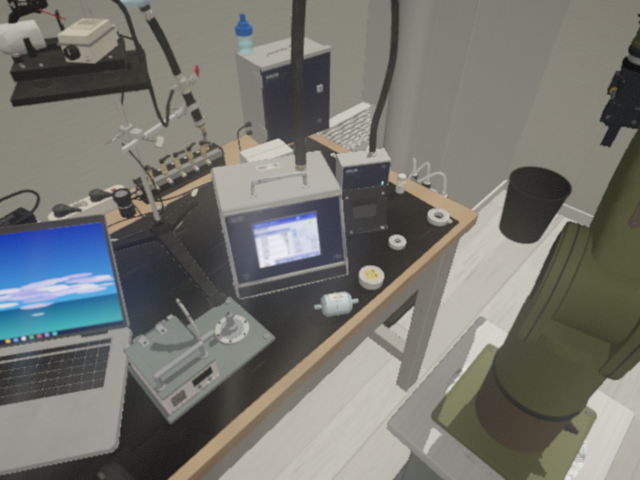

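View pics/top0.png

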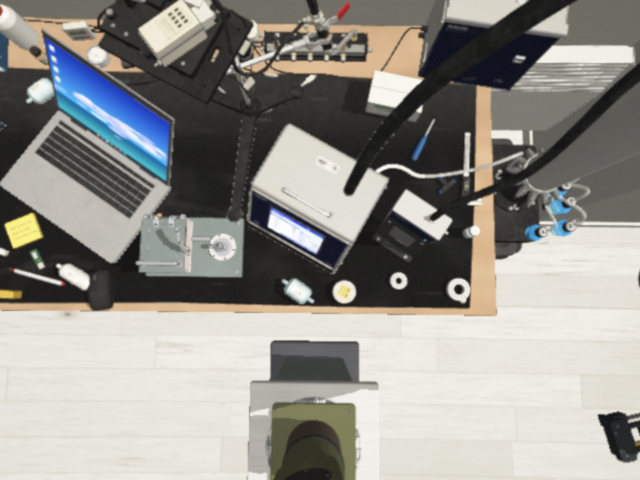

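The scene and top views show the following, in top pixels:
- monitor about (190,247), with the post at (221,247) and the bar at (158,264)
- narrow ring (399,281) and wide ring (458,290)
- tin (344,291), capsule (297,291) and vial (472,231)

Next I'll measure these.

```bash
python3 - <<'E'
from h import *
t=np.load("top0.npz");s=np.load("scene0.npz")
P=t["P"]
def rep(n,u0,u1,v0,v1,z0,z1,P=P):
    Q=P[v0:v1,u0:u1].reshape(-1,3);Q=Q[(Q[:,2]>z0)&(Q[:,2]<z1)]
    if len(Q)<5:print(n,"few",len(Q));return
    (cx,cy),w,a=cv2.minAreaRect((Q[:,:2]*1000).astype(np.float32))
    print(n,len(Q),"ctr",round(cx,1),round(cy,1),"size",np.round(w,1),"ang",round(a,1),"z",np.round(np.percentile(Q[:,2],[5,50,95]),4))
rep("bench",360,440,292,300,-.1,.1)
rep("narrow",382,415,266,296,.008,.03);rep("wide",440,477,272,306,.009,.03)
rep("tin",330,358,277,305,.012,.05);rep("cap",280,316,275,306,.012,.08);rep("vial",460,485,220,242,.03,.08)
rep("deck",132,250,210,285,.012,.022);rep("chamberplate",132,200,210,285,.07,.09);rep("bar",132,185,250,280,.10,.13);rep("post>.055",205,240,230,262,.05,.09);rep("seat",205,240,230,262,.0225,.03)
for v in range(208,284,4): print(v,[int(1000*z) for z in P[v,134:250:5,2]])
# scene cloud in world
Q=s["P"].reshape(-1,3)
def sc(n,x0,x1,y0,y1,z0,z1):
    m=(Q[:,0]>x0)&(Q[:,0]<x1)&(Q[:,1]>y0)&(Q[:,1]<y1)&(Q[:,2]>z0)&(Q[:,2]<z1);rep("scene "+n,0,10**6,0,1,z0,z1,P=Q[m][None])
for n,b in dict(narrow=(382,415,266,296),wide=(440,477,272,306)).items():
    c=np.nanmedian(P[b[2]:b[3],b[0]:b[1]].reshape(-1,3),0);sc(n,c[0]-.05,c[0]+.05,c[1]-.05,c[1]+.05,.008,.03)
E
```

```text
bench 637 ctr 366.7 -214.0 size [ 17.8 201.9] ang 0.9 z [-0.0016  0.0021  0.0059]
narrow 180 ctr 409.9 -218.4 size [39.3 65.6] ang 25.3 z [0.0101 0.0133 0.0169]
wide 307 ctr 385.6 -359.4 size [53.5 54.4] ang 26.9 z [0.0118 0.0157 0.0193]
tin 404 ctr 374.9 -69.1 size [52.4 55.1] ang 0.3 z [0.018  0.0215 0.0251]
cap 491 ctr 375.5 45.8 size [93.1 47.6] ang 51.6 z [0.0247 0.0394 0.0468]
vial 115 ctr 528.8 -388.7 size [23.6 24.8] ang 1.0 z [0.0339 0.0518 0.0563]
deck 3003 ctr 492.5 319.8 size [168.5 297.7] ang 0.7 z [0.0142 0.0179 0.0212]
chamberplate 2340 ctr 484.9 365.1 size [113.6 138.9] ang 89.9 z [0.0767 0.0805 0.0844]
bar 186 ctr 437.5 359.0 size [ 31.  108.1] ang 15.3 z [0.1119 0.118  0.1213]
post>.055 33 ctr 482.1 236.9 size [12.  12.3] ang 1.7 z [0.0569 0.0674 0.0723]
seat 281 ctr 482.1 242.4 size [69.1 75.3] ang 6.9 z [0.0227 0.0243 0.028 ]
208 [18, 13, 13, 15, 17, 1, 4, 2, 0, 2, 0, 5, 6, 1, 0, 1, 0, 2, -3, 4, 16, 15, 1, 111]
212 [20, 13, 15, 18, 0, 6, 3, 0, 3, 1, 3, 3, -1, 4, 0, 0, -1, 4, 0, 26, 20, 21, 1, 92]
216 [14, 15, 80, 73, 78, 48, 3, -2, 86, 0, 85, 2, 0, 0, -1, 5, 1, 0,
[... 332 characters left out ...]
 0, 79, 80, 82, 81, 80, 79, 79, 140, 77, 47, 17, 15, 19, 20, 18, 17, 19, 17, 18, 15, 2, 2]
236 [8, -3, 79, 81, 80, 78, 80, 87, 80, 140, 78, 42, 28, 18, 20, 17, 16, 25, 21, 22, 15, 17, 3, 0]
240 [3, 0, 82, 78, 81, 82, 77, 83, 81, 136, 80, 40, 27, 22, 23, 32, 19, 23, 27, 23, 20, 15, 1, 5]
244 [0, 2, 79, 86, 78, 80, 76, 83, 78, 75, 78, 41, 14, 21, 15, 23, 26, 72, 36, 21, 19, 15, -5, 0]
248 [0, 3, 78, 81, 80, 80, 77, 77, 77, 76, 96, 55, 16, 15, 16, 26, 22, 59, 37, 24, 20, 17, 0, 0]
252 [6, 2, 80, 83, 79, 80, 81, 82, 81, 82, 86, 54, 18, 14, 17, 19, 17, 27, 20, 23, 23, 14, 1, 3]Traceback (most recent call last):
  File "<stdin>", line 13, in <module>
ValueError: cannot convert float NaN to integer
```

```bash
python3 - <<'E'
import cv2
a=cv2.imread("pics/top0.png")[200:300,120:260];b=cv2.imread("pics/scene0.png")[285:425,120:280]
cv2.imwrite("pics/c1.png",cv2.hconcat([cv2.resize(a,(490,350),interpolation=2),cv2.resize(b,(310,350),interpolation=2)]))
E
```

```text
(no output)
```

View pics/c1.png

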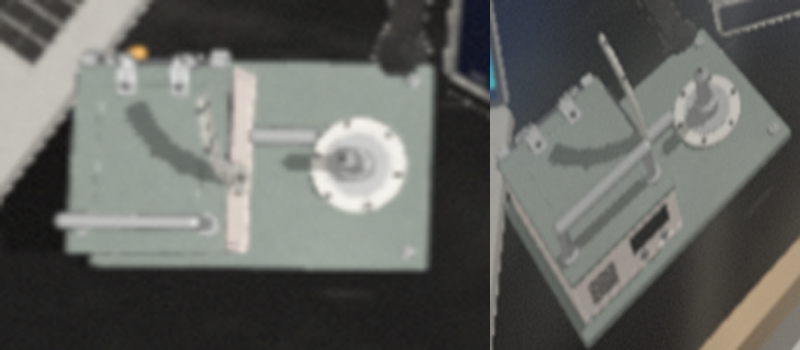

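The crop shows the monitor squared to the world axes. The post tip is at about top (218.6,245), the bar runs along y at about (136-180,263), and the quadrant stands between chamber and post. Now I need obstacle hulls and finer ring and post centres.

```bash
cat >> h.py <<'E'
def ray(i,u,v,z):
    "world point at height z on pixel ray"
    c=i["c"];xd=(u-c["cx"])/i["f"];yd=(v-c["cy"])/i["f"];x,y=xd,yd
    for _ in range(30):
        g=1+c["k1"]*(x*x+y*y);x,y=xd/g,yd/g
    d=i["T"][:3,:3]@np.array([x,-y,-1]);o=i["T"][:3,3]
    return o+d*(z-o[2])/d[2]
def warp(name,x0,x1,y0,y1,z,mm=1):
    "orthographic picture of plane z; row 0 = x1 (far), col 0 = y1 (left); 1 px = mm"
    p,d,P,i=cloud(name);c=i["c"]
    xs=np.arange(x1,x0,-mm/1000);ys=np.arange(y1,y0,-mm/1000)
    Y,X=np.meshgrid(ys,xs);Q=np.stack([X,Y,np.full_like(X,z)],-1)
    q=(Q-i["T"][:3,3])@i["T"][:3,:3];a=q[...,0]/-q[...,2];b=-q[...,1]/-q[...,2];g=1+c["k1"]*(a*a+b*b)
    return cv2.remap(p,(a*g*i["f"]+c["cx"]).astype(np.float32),(b*g*i["f"]+c["cy"]).astype(np.float32),cv2.INTER_CUBIC)
E
python3 - <<'E'
from h import *
I={n:cloud(n) for n in("top","scene")}
def rep(n,Q):
    (cx,cy),w,a=cv2.minAreaRect((Q[:,:2]*1000).astype(np.float32))
    print(n,len(Q),"ctr",round(cx,1),round(cy,1),"size",np.round(w,1),"ang",round(a,1),"z",np.round(np.percentile(Q[:,2],[5,50,95]),4))
# ring centre: bright-blob contour ellipse at ring top height, per view
for nm,c,zt,rad in(("wide",(.386,-.359),.016,.028),("narrow",(.402,-.218),.014,.021)):
  for n in I:
    W=warp(n,c[0]-.06,c[0]+.06,c[1]-.06,c[1]+.06,zt,.5)
    g=cv2.cvtColor(W,cv2.COLOR_BGR2GRAY)
    m=cv2.HoughCircles(cv2.GaussianBlur(g,(5,5),0),cv2.HOUGH_GRADIENT,1,200,param1=100,param2=12,minRadius=int(rad*2000)-6,maxRadius=int(rad*2000)+6)
    h=None if m is None else m[0,0]
    if h is not None: print(nm,n,"xy",np.round([c[0]+.06-h[1]*.0005,c[1]+.06-h[0]*.0005],4),"r",h[2]/2)
    P=I[n][2].reshape(-1,3);m=(np.hypot(P[:,0]-c[0],P[:,1]-c[1])<.045)&(P[:,2]>zt-.004)&(P[:,2]<zt+.008);rep(nm+n,P[m])
P=np.concatenate([I[n][2].reshape(-1,3) for n in I])
m=(P[:,0]>.3)&(P[:,0]<.75)
def hull(n,x,y,z):
    m=(P[:,0]>x[0])&(P[:,0]<x[1])&(P[:,1]>y[0])&(P[:,1]<y[1])&(P[:,2]>z[0])&(P[:,2]<z[1]);Q=P[m]
    rep(n,Q);h=cv2.convexHull((Q[:,:2]*1000).astype(np.float32))[:,0];print(cv2.approxPolyDP(h[:,None],12,True)[:,0].round().tolist())
hull("counter top",(.3,.75),(-.16,.2),(.19,.215))
hull("counter low",(.36,.6),(-.13,.18),(.06,.18))
hull("remote",(.42,.65),(-.36,-.15),(.10,.18))
hull("remote foot",(.42,.65),(-.36,-.15),(.01,.09))
hull("posttop",(.45,.51),(.21,.27),(.055,.074))
hull("bar",(.40,.47),(.28,.45),(.105,.122))
hull("plate",(.40,.60),(.30,.45),(.074,.089))
E
```

```text
wide top xy [ 0.3858 -0.3587] r 28.5
widetop 287 ctr 386.8 -358.7 size [52.5 53.6] ang 0.9 z [0.0125 0.0156 0.0193]
wide scene xy [ 0.3898 -0.3578] r 26.55
widescene 202 ctr 386.7 -357.5 size [54.3 55.5] ang 2.5 z [0.0128 0.0156 0.0182]
narrow top xy [ 0.4053 -0.2098] r 20.95
narrowtop 169 ctr 404.5 -206.8 size [37.8 38.7] ang 0.9 z [0.0106 0.0138 0.0168]
narrow scene xy [ 0.4068 -0.2078] r 21.9
narrowscene 146 ctr 407.0 -207.5 size [40.  41.4] ang 60.6 z [0.011  0.0136 0.0162]
counter top 13722 ctr 608.9 -2.7 size [256.2 171.5] ang 61.0 z [0.1958 0.205  0.2076]
[[742.0, 62.0], [596.0, 147.0], [475.0, -70.0], [623.0, -153.0]]
counter low 9273 ctr 513.7 50.1 size [256.4  54.7] ang 60.5 z [0.0665 0.1238 0.1746]
[[600.0, 148.0], [550.0, 168.0], [438.0, -32.0], [441.0, -56.0], [475.0, -74.0]]
remote 2606 ctr 543.3 -235.7 size [138.6  65. ] ang 55.8 z [0.1101 0.1599 0.1797]
[[559.0, -163.0], [492.0, -257.0], [514.0, -299.0], [546.0, -287.0], [603.0, -205.0]]
remote foot 1533 ctr 556.0 -232.2 size [115.1 273.1] ang 61.2 z [0.0118 0.0385 0.0871]
[[649.0, -346.0], [556.0, -168.0], [529.0, -152.0], [445.0, -160.0], [421.0, -223.0]]
posttop 94 ctr 483.3 237.6 size [14.1 14.8] ang 85.3 z [0.0579 0.0677 0.072 ]
[[491.0, 242.0], [478.0, 232.0]]
bar 580 ctr 438.4 358.9 size [ 34.1 110.7] ang 16.1 z [0.11   0.1173 0.1204]
[[469.0, 310.0], [434.0, 415.0], [431.0, 323.0]]
plate 6179 ctr 486.6 365.6 size [142.5 113.1] ang 0.1 z [0.0775 0.0809 0.0841]
[[557.0, 417.0], [418.0, 421.0], [416.0, 315.0], [554.0, 318.0]]
```

```bash
python3 -m pendant '[[0.96,-0.6,0.27,0,0,0],[0.96,-0.6,0.27,0,0,0],[0.96,-0.6,0.27,0,0,0],[0.96,-0.6,0.27,0,0,0],[0.96,-0.6,0.27,0,0,0]]' 1 40 
python3 -m pendant '[[0.96,-0.6,0.27,0,0,0],[0.96,-0.6,0.27,0,0,0],[0.96,-0.6,0.27,0,0,0],[0.96,-0.6,0.27,0,0,0],[0.96,-0.6,0.27,0,0,0]]'
python3 -m pendant '[[0.96,-0.6,0.27,0,0,0],[0.96,-0.6,0.27,0,0,0],[0,0,0,0,0,0],[0,0,0,0,0,0]]'
cat >> h.py <<'E'
def go(x,y,z,psi=None):
    "tool-frame shift (in full-scale units, total) from measured pose to world TCP x,y,z; turn in units"
    s=r.get_state();M=R.from_quat(s["eef_rot"]);d=M.inv().apply(np.array([x,y,z])-s["tool_pos"])/.025
    a=M.as_matrix();ps=np.degrees(np.arctan2(a[1,0],a[0,0]))
    print("t",round(float(s["clock"]),2),"pos",np.round(s["tool_pos"],4),"psi",round(ps,2),"zaxis",np.round(a[:,2],3),"shift",np.round(d,2),"F",np.round(s["contact_force"],1))
    if psi is not None: print(" turn z total",round(-np.radians(psi-ps)/np.pi,4))
    print(" q",np.round(s["q"],2))
E
python3 - <<'E'
from h import *
go(.387,-.358,.006)
W=warp("wrist",.32,.46,-.42,-.15,.016,.5);cv2.imwrite("pics/w1.png",W)
p,d,P,i=cloud("wrist");cv2.imwrite("pics/w1raw.png",p)
Q=P.reshape(-1,3)
for n,c,z in(("wide",(.387,-.358),.016),("narrow",(.406,-.208),.014)):
    m=(np.hypot(Q[:,0]-c[0],Q[:,1]-c[1])<.045)&(Q[:,2]>z-.005)&(Q[:,2]<z+.01);q=Q[m]
    if len(q)>20: print(n,len(q),cv2.minAreaRect((q[:,:2]*1000).astype(np.float32)),np.percentile(q[:,2],[5,50,95]))
E
```

```text
clock: 0.87
tool_pos: [0.2516, -0.5031, 0.2049]
eef_rot: [0.992, 0.123, 0.0, 0.0]
contact_force: [-0.1, -0.9, -0.2]
opening: 1.0
finger_force: 0.0
clock: 1.28
tool_pos: [0.3498, -0.4011, 0.1711]
eef_rot: [0.992, 0.123, 0.0, 0.0]
contact_force: [0.4, 0.2, 0.2]
opening: 1.0
finger_force: 0.0
clock: 1.62
tool_pos: [0.3895, -0.3595, 0.1575]
eef_rot: [0.992, 0.125, 0.0, -0.0]
contact_force: [0.1, -0.2, -0.0]
opening: 1.001
finger_force: 0.0
t 1.62 pos [ 0.3895 -0.3595  0.1575] psi 14.39 zaxis [ 0.     0.001 -1.   ] shift [-0.09 -0.08  6.06] F [ 0.1 -0.2 -0. ]
 q [ 0.73  0.69 -0.11  1.93  0.14  0.53 -0.8 ]
wide 3656 ((386.27752685546875, -361.37994384765625), (55.36880874633789, 54.498287200927734), 12.364326477050781) [0.01408162 0.01562675 0.01677833]
narrow 2419 ((405.60076904296875, -211.3415069580078), (41.50775909423828, 40.676300048828125), 4.8518218994140625) [0.01122708 0.01348457 0.01477759]
```

View pics/w1.png

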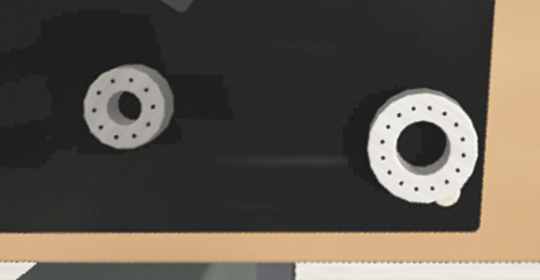

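Rectified wrist view: the narrow ring's centre is at about (126,107) and the wide ring's at about (422,146). That puts the wide ring near (0.386,-0.361) with its top at 15.6 mm, and the narrow ring near (0.406,-0.211) with its top at 13.5 mm, which agrees with the other views.

```bash
python3 -m pendant '[[-0.14,0.04,1,0,0,0],[0,0,1,0,0,0],[0,0,1,0,0,0],[0,0,1,0,0,0],[0,0,1,0,0,0]]' 
python3 -m pendant '[[0,0,0.7,0,0,0],[0,0,0.3,0,0,0],[0,0,0,0,0,0],[0,0,0,0,0,0]]'
python3 -m pendant '[[0,0,0,0,0,0],[0,0,0,0,0,0],[0,0,0,0,0,0],[0,0,0,0,0,0],[0,0,0,0,0,0]]' -1 30
python3 -m pendant '[[0,0,0,0,0,0],[0,0,0,0,0,0],[0,0,0,0,0,0],[0,0,0,0,0,0],[0,0,0,0,0,0]]'
python3 - <<'E'
from h import *
go(.387,-.361,.25)
p,d,P,i=cloud("wrist");cv2.imwrite("pics/w2.png",p)
E
```

```text
clock: 2.13
tool_pos: [0.3837, -0.3651, 0.0321]
eef_rot: [0.993, 0.121, 0.0, 0.001]
contact_force: [0.6, 0.7, 0.2]
opening: 0.998
finger_force: 0.0
clock: 2.47
tool_pos: [0.3844, -0.3641, 0.0082]
eef_rot: [0.992, 0.122, -0.0, 0.0]
contact_force: [0.8, 0.2, -0.1]
opening: 0.997
finger_force: 0.0
clock: 2.88
tool_pos: [0.385, -0.3631, 0.0082]
eef_rot: [0.992, 0.123, 0.0, 0.0]
contact_force: [0.0, 0.3, 0.1]
opening: 0.644
finger_force: 0.2
clock: 3.3
tool_pos: [0.385, -0.3631, 0.0082]
eef_rot: [0.992, 0.123, 0.0, 0.0]
contact_force: [-0.2, 0.4, 4.5]
opening: 0.621
finger_force: 30.0
t 3.3 pos [ 0.385  -0.3631  0.0082] psi 14.15 zaxis [ 0. -0. -1.] shift [ 0.1  -0.06 -9.67] F [-0.2  0.4  4.5]
 q [ 0.7   0.95 -0.05  1.99  0.18  0.2  -0.84]
```

View pics/w2.png

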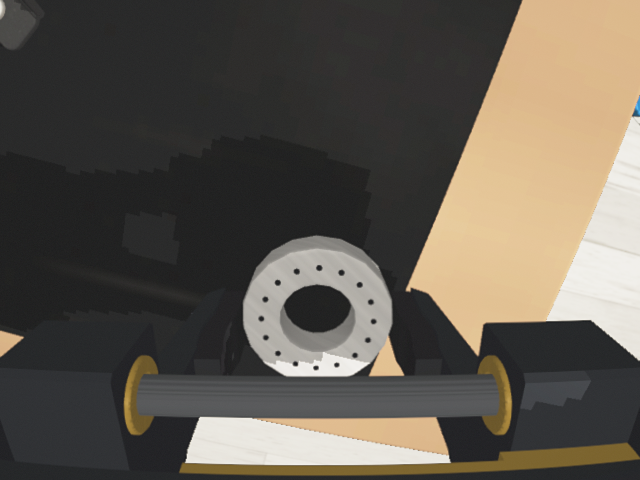

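The ring is gripped square between the fingers, with its bore at (318,310) and the jet holes visible. I'll lift it and measure the ring in the tool frame from the jet holes.

```bash
python3 -m pendant '[[0,0,-0.5,0,0,0],[0,0,-1,0,0,0],[0,0,-1,0,0,0],[0,0,-1,0,0,0],[0,0,-1,0,0,0]]' 
python3 -m pendant '[[0,0,-1,0,0,0],[0,0,-1,0,0,0],[0,0,-1,0,0,0],[0,0,-1,0,0,0],[0,0,-1,0,0,0]]' 
cat > ring.py <<'E'
from h import *
from scipy.optimize import least_squares
def holes(zt,rc,save=None):
    """jet-hole circle centre in tool frame; zt = tool z of ring top face"""
    p,d,P,i=cloud("wrist");i["T"]=np.array(i["c"]["tool_from_camera"])
    g=cv2.cvtColor(p,cv2.COLOR_BGR2GRAY)
    bh=cv2.morphologyEx(g,cv2.MORPH_BLACKHAT,np.ones((11,11),np.uint8))
    n,l,st,ce=cv2.connectedComponentsWithStats((bh>60).astype(np.uint8))
    q=np.array([ray(i,*ce[k],zt)[:2] for k in range(1,n) if 5<st[k,4]<80 and max(st[k,2:4])<12]).reshape(-1,2)
    q=q[np.hypot(*q.T)<.035]
    # consensus circle over all triples
    best=(0,)
    from itertools import combinations
    for t in combinations(range(len(q)),3):
        a=q[list(t)];A=np.c_[2*a,np.ones(3)]
        if abs(np.linalg.det(A))<1e-6: continue
        s=np.linalg.solve(A,(a**2).sum(1));c=s[:2];rr=np.sqrt(s[2]+c@c)
        if not rc[0]<rr<rc[1]: continue
        k=abs(np.hypot(*(q-c).T)-rr)<.0008
        if k.sum()>best[0]: best=(k.sum(),k)
    k=best[1];f=least_squares(lambda v:np.hypot(q[k,0]-v[0],q[k,1]-v[1])-v[2],[0,0,.02])
    print("holes",k.sum(),"of",len(q),"centre tool mm",np.round(f.x[:2]*1000,2),"r",round(f.x[2]*1000,2),"rms",round(np.sqrt(np.mean(f.fun**2))*1000,2))
    if save: cv2.imwrite(save,p)
    return f.x
E
python3 - <<'E'
from ring import *
go(.387,-.361,.25)
for z in(-.0078,-.0098): holes(z,(.015,.026))
E
```

```text
clock: 3.77
tool_pos: [0.3845, -0.3628, 0.1219]
eef_rot: [0.992, 0.123, -0.0, -0.0]
contact_force: [1.2, -0.8, -0.8]
opening: 0.616
finger_force: 30.0
clock: 4.18
tool_pos: [0.3842, -0.3626, 0.2471]
eef_rot: [0.992, 0.123, -0.0, 0.0]
contact_force: [0.3, -0.4, -0.9]
opening: 0.618
finger_force: 30.0
t 4.18 pos [ 0.3842 -0.3626  0.2471] psi 14.14 zaxis [-0. -0. -1.] shift [ 0.12 -0.04 -0.12] F [ 0.3 -0.4 -0.9]
 q [ 0.76  0.55 -0.15  1.85  0.11  0.75 -0.77]
holes 16 of 20 centre tool mm [1.19 0.93] r 20.49 rms 0.06
holes 16 of 20 centre tool mm [2.35 0.94] r 20.18 rms 0.11
```

```bash
python3 -m pendant '[[0.36,-0.91,0,0,0,0],[0.36,-0.91,0,0,0,0],[0.36,-0.91,0,0,0,0],[0.36,-0.91,0,0,0,0],[0.36,-0.91,0,0,0,0]]' 
python3 -m pendant '[[0.36,-0.91,0,0,0,0],[0.36,-0.91,0,0,0,0],[0.36,-0.91,0,0,0,0],[0.36,-0.91,0,0,0,0],[0.36,-0.91,0,0,0,0]]' 
python3 -m pendant '[[0,0,0,0,0,-0.0384],[0,0,0,0,0,-0.0384],[0,0,0,0,0,-0.0384],[0,0,0,0,0,-0.0384],[0,0,0,0,0,-0.0384]]' 
python3 -m pendant '[[0,0,0,0,0,-0.0384],[0,0,0,0,0,-0.0384],[0,0,0,0,0,-0.0384],[0,0,0,0,0,-0.0384],[0,0,0,0,0,-0.0384]]' 
python3 -m pendant '[[0,0,0,0,0,-0.0384],[0,0,0,0,0,0]]' 
python3 -c "
from h import *
go(.478,.178,.25,90)"
```

```text
clock: 4.7
tool_pos: [0.3999, -0.2403, 0.2448]
eef_rot: [0.992, 0.123, -0.001, -0.0]
contact_force: [-0.3, -0.4, -0.2]
opening: 0.622
finger_force: 30.0
clock: 5.12
tool_pos: [0.4157, -0.1192, 0.2449]
eef_rot: [0.992, 0.123, -0.001, -0.0]
contact_force: [0.1, 0.3, -0.0]
opening: 0.62
finger_force: 30.0
clock: 5.53
tool_pos: [0.4157, -0.1202, 0.2448]
eef_rot: [0.91, 0.415, -0.001, -0.0]
contact_force: [-0.2, 0.7, -0.2]
opening: 0.619
finger_force: 30.0
clock: 5.95
tool_pos: [0.4157, -0.1204, 0.2448]
eef_rot: [0.745, 0.667, -0.001, -0.0]
contact_force: [0.1, 0.3, 0.1]
opening: 0.622
finger_force: 30.0
clock: 6.12
tool_pos: [0.4156, -0.1205, 0.2447]
eef_rot: [0.705, 0.709, -0.0, -0.001]
contact_force: [-0.2, -0.7, -0.2]
opening: 0.62
finger_force: 30.0
t 6.12 pos [ 0.4156 -0.1205  0.2447] psi 90.34 zaxis [-0.002  0.    -1.   ] shift [11.92  2.57 -0.21] F [-0.2 -0.7 -0.2]
 turn z total 0.0019
 q [ 0.53  0.47 -0.53  2.1   0.38  0.67 -0.24]
```

```bash
python3 -m pendant '[[0.99,0.21,0,0,0,0],[0.99,0.21,0,0,0,0],[0.99,0.21,0,0,0,0],[0.99,0.21,0,0,0,0],[0.99,0.21,0,0,0,0]]' 
python3 -m pendant '[[0.99,0.21,0,0,0,0],[0.99,0.21,0,0,0,0],[0.99,0.21,0,0,0,0],[0.99,0.21,0,0,0,0],[0.99,0.21,0,0,0,0]]' 
python3 -m pendant '[[0.99,0.21,0,0,0,0.001],[0.99,0.21,0,0,0,0.001],[0,0,0,0,0,0],[0,0,0,0,0,0]]' 
python3 - <<'E'
from h import *
go(.482,.238,.25,90)
p,d,P,i=cloud("wrist");cv2.imwrite("pics/w3.png",p)
Q=P.reshape(-1,3);m=(abs(Q[:,0]-.482)<.02)&(abs(Q[:,1]-.238)<.02)&(Q[:,2]>.045)&(Q[:,2]<.08)
print(m.sum(),np.round(np.percentile(Q[m],[2,50,98],axis=0),4))
E
```

```text
clock: 6.53
tool_pos: [0.442, 0.0044, 0.245]
eef_rot: [0.708, 0.707, -0.0, -0.0]
contact_force: [0.5, 0.5, -0.8]
opening: 0.618
finger_force: 30.0
clock: 6.95
tool_pos: [0.4679, 0.1282, 0.2449]
eef_rot: [0.707, 0.707, -0.001, -0.0]
contact_force: [0.4, 0.7, -0.7]
opening: 0.623
finger_force: 30.0
clock: 7.28
tool_pos: [0.4782, 0.178, 0.2448]
eef_rot: [0.708, 0.706, -0.0, -0.0]
contact_force: [0.7, -0.4, -1.2]
opening: 0.621
finger_force: 30.0
t 7.28 pos [0.4782 0.178  0.2448] psi 89.83 zaxis [-0.001  0.    -1.   ] shift [ 2.4   0.15 -0.21] F [ 0.7 -0.4 -1.2]
 turn z total -0.0009
 q [-0.14  0.56 -0.48  1.89  0.36  0.78 -0.82]
284 [[0.4776 0.2297 0.0544]
 [0.4837 0.2362 0.0685]
 [0.4905 0.2421 0.0728]]
```

View pics/w3.png

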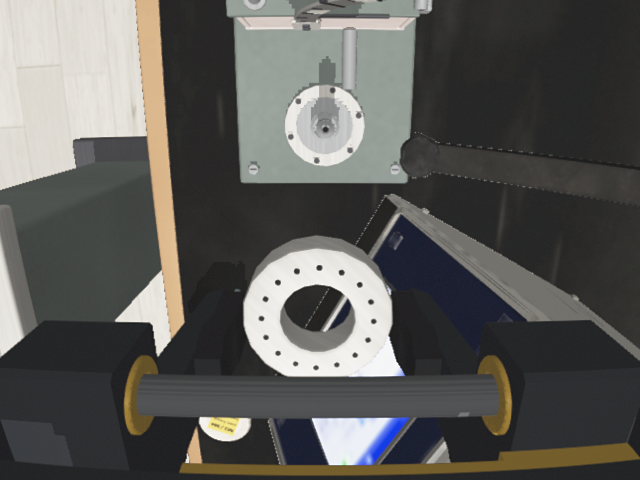

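The post tip is at pixel (325,129), with its flange and screw holes concentric around it. The ring hangs square in the grip. I'll compute the tip relative to the ring in the tool frame.

```bash
cat >> ring.py <<'E'
def tip(u0,v0,ztip,rad=5,save=None):
    "centroid of dark dot near pixel on post tip -> tool coords; ztip = world height"
    s=r.get_state();p,d,P,i=cloud("wrist");i["T"]=np.array(i["c"]["tool_from_camera"])
    g=255-cv2.cvtColor(p,cv2.COLOR_BGR2GRAY)[v0-rad:v0+rad+1,u0-rad:u0+rad+1].astype(float);g-=np.percentile(g,70);g[g<0]=0
    vv,uu=np.mgrid[v0-rad:v0+rad+1,u0-rad:u0+rad+1];u=(g*uu).sum()/g.sum();v=(g*vv).sum()/g.sum()
    t=ray(i,u,v,s["tool_pos"][2]-ztip);print("tip px",round(u,1),round(v,1),"tool mm",np.round(t*1000,2));return t
E
python3 - <<'E'
from ring import *
t=tip(325,129,.072)
rg=holes(-.0078,(.015,.026))
s=r.get_state();M=R.from_quat(s["eef_rot"])
d=np.r_[t[:2]-rg[:2],0];print("move tool mm",d*1000,"units",np.round(d/.025,3),"tip world",M.apply(t-np.r_[rg[:2],0])+s["tool_pos"])
p,d,P,i=cloud("wrist")
g=cv2.cvtColor(p,cv2.COLOR_BGR2GRAY)
m=np.nanmedian(P[100:150,285:365].reshape(-1,3),0);print(m)
Q=P[80:175,275:375].reshape(-1,3);print("flange h",np.histogram(Q[:,2],bins=np.arange(.014,.032,.001)))
c=cv2.resize(p[70:190,230:420],None,fx=4,fy=4,interpolation=2);cv2.imwrite("pics/c3.png",c)
E
```

```text
tip px 325.2 126.4 tool mm [ 59.63   5.66 172.7 ]
holes 16 of 25 centre tool mm [ 0.37 -0.07] r 20.48 rms 0.05
move tool mm [59.2603555   5.73375522  0.        ] units [2.37  0.229 0.   ] tip world [0.48419825 0.23393524 0.07200556]
[0.4839609  0.23387643 0.02321433]
flange h (array([   1,   63,  806, 1964, 1336,  218,  418, 1051, 1103, 1033,  646,
         88,   13,   18,   16,    9,    2]), array([0.014, 0.015, 0.016, 0.017, 0.018, 0.019, 0.02 , 0.021, 0.022,
       0.023, 0.024, 0.025, 0.026, 0.027, 0.028, 0.029, 0.03 , 0.031]))
```

View pics/c3.png

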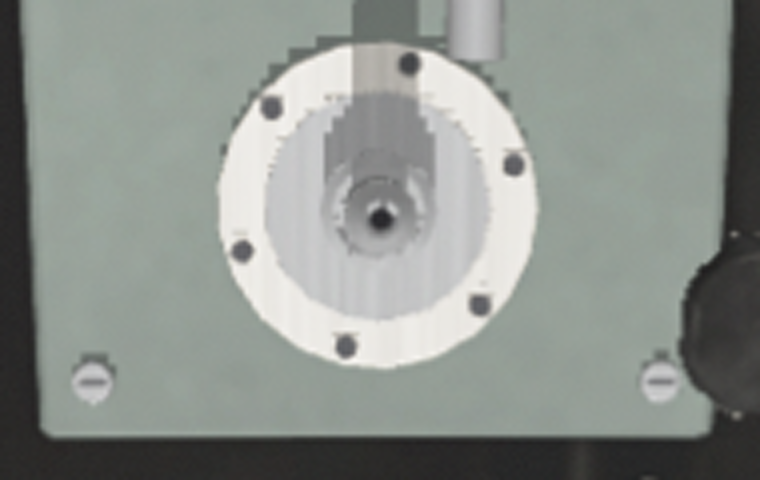

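The crop shows the tip's dimple at (380,218), which is pixel (325.0,124.5), and the flange holes centred on (324.3,121.5). I'll redo the measurement with those pixels.

```bash
python3 - <<'E'
from ring import *
for _ in range(3): rg=holes(-.0078,(.015,.026))
t=tip(325,124,.072,3)
s=r.get_state();p,d,P,i=cloud("wrist");i["T"]=np.array(i["c"]["tool_from_camera"])
for z in(.021,.023): print("flange ctr tool",ray(i,324.3,121.5,s["tool_pos"][2]-z)*1000)
M=R.from_quat(s["eef_rot"])
d=np.r_[t[:2]-rg[:2],0];print("move tool mm",d*1000,"units",np.round(d/.025,3),"tcp",s["tool_pos"],"eul",M.as_euler("ZYX",degrees=True))
E
```

```text
holes 16 of 25 centre tool mm [ 0.38 -0.07] r 20.48 rms 0.05
holes 16 of 26 centre tool mm [ 0.38 -0.06] r 20.48 rms 0.04
holes 16 of 27 centre tool mm [ 0.38 -0.07] r 20.48 rms 0.04
tip px 324.0 125.6 tool mm [ 60.18   4.81 173.17]
flange ctr tool [ 61.08497857   5.77906324 224.21648538]
flange ctr tool [ 61.16398703   5.74851861 222.21648538]
move tool mm [59.80650391  4.87671177  0.        ] units [2.392 0.195 0.   ] tcp [0.47873089 0.17591201 0.24521649] eul [ 8.97233671e+01  2.89591207e-02 -1.79995808e+02]
```

```bash
python3 - <<'E'
from h import *
p,d,P,i=cloud("wrist")
Q=P[130:185,398:440];
print(np.round(Q[::9,::5,2]*1000).tolist()); print(np.round(np.nanmedian(Q[20:30,10:25].reshape(-1,3),0),3))
E
python3 -m pendant '[[0.8,0.07,0,0,0,-0.001],[0.8,0.07,0.4,0,0,0],[0.82,0.08,0.8,0,0,0],[0,0,1,0,0,0],[0,0,1,0,0,0]]' 
python3 -m pendant '[[0,0,1,0,0,0],[0,0,1,0,0,0],[0,0,0.8,0,0,0],[0,0,0.35,0,0,0],[0,0,0,0,0,0]]' 
python3 -m pendant '[[0,0,0,0,0,0],[0,0,0,0,0,0]]' 
python3 - <<'E'
from ring import *
holes(-.0078,(.015,.026),"pics/w4.png");go(.484,.234,.08,90)
p=cv2.imread("pics/w4.png");cv2.imwrite("pics/c4.png",cv2.resize(p[220:400,220:420],None,fx=3,fy=3,interpolation=2))
E
```

```text
[[17.0, 17.0, 17.0, 9.0, 8.0, 2.0, 2.0, 3.0, 1.0], [19.0, 18.0, 19.0, 20.0, 22.0, 20.0, 20.0, 17.0, 0.0], [20.0, 21.0, 20.0, 22.0, 22.0, 21.0, 21.0, 21.0, 17.0], [18.0, 21.0, 21.0, 20.0, 21.0, 21.0, 20.0, 21.0, 16.0], [20.0, 18.0, 20.0, 20.0, 20.0, 21.0, 21.0, 18.0, 17.0], [17.0, 18.0, 1.0, 2.0, 1.0, 3.0, 1.0, 3.0, 1.0], [2.0, 2.0, 2.0, 2.0, 2.0, 2.0, 1.0, 0.0, 1.0]]
[0.564 0.209 0.021]
clock: 8.2
tool_pos: [0.4846, 0.2393, 0.1648]
eef_rot: [0.706, 0.708, 0.001, -0.0]
contact_force: [-0.1, -1.0, -0.6]
opening: 0.622
finger_force: 30.0
clock: 8.62
tool_pos: [0.4833, 0.2367, 0.0848]
eef_rot: [0.707, 0.707, -0.002, -0.0]
contact_force: [-0.1, 0.5, -0.7]
opening: 0.62
finger_force: 30.0
clock: 8.78
tool_pos: [0.4851, 0.2378, 0.0876]
eef_rot: [0.707, 0.707, 0.001, 0.0]
contact_force: [-0.4, -0.6, -0.5]
opening: 0.622
finger_force: 30.0
holes 16 of 23 centre tool mm [ 0.37 -0.1 ] r 20.48 rms 0.04
t 8.83 pos [0.4852 0.2378 0.0878] psi 89.98 zaxis [ 0.002  0.001 -1.   ] shift [-0.15 -0.05  0.31] F [ 0.4  0.4 -0.1]
 turn z total -0.0001
 q [-0.36  0.83 -0.31  1.94  0.54  0.46 -1.06]
```

View pics/c4.png

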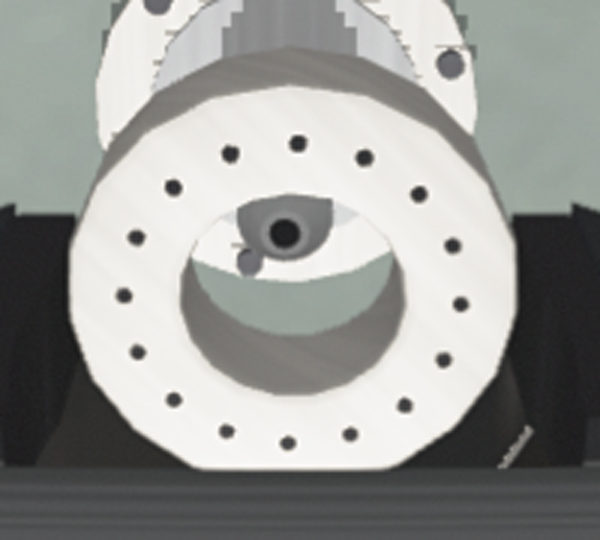

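The tip's dimple shows through the bore at crop (285,233), which is pixel (315.0,297.7). Next I'll compute what offset is left.

```bash
python3 - <<'E'
from ring import *
p,d,P,i=cloud("wrist");i["T"]=np.array(i["c"]["tool_from_camera"])
zs=[r.get_state()["tool_pos"][2]]
for z in(.0130,.0150,.0165): print(z,(ray(i,315.0,297.7,z)*1000-[.37,-.1,0]).round(2))
q=P[297:299,313:317].reshape(-1,3);print("depth tip world",np.nanmedian(q,0),zs)
# tip depth over cone vs ring top, tool z
s=r.get_state();M=R.from_quat(s["eef_rot"]);L=M.inv().apply(P.reshape(-1,3)-s["tool_pos"])
rt=np.hypot(L[:,0],L[:,1]);k=(rt>.016)&(rt<.026)&(abs(L[:,2])<.02);print("ring top tool z",np.nanmedian(L[k,2]), "tip dot", M.inv().apply(np.nanmedian(q,0)-s["tool_pos"]))
E
```

```text
0.013 [-1.21 -0.89 13.  ]
0.015 [-2.17 -0.91 15.  ]
0.0165 [-2.89 -0.92 16.5 ]
depth tip world [0.48379215 0.23599868 0.07226624] [np.float64(0.08774138000867118)]
ring top tool z -0.007544319163318831 tip dot [-0.00174541 -0.0013839   0.01546989]
```

```bash
python3 -m pendant '[[-0.086,-0.038,0,0,0,0],[0,0,0.3,0,0,0],[0,0,0.4,0,0,0],[0,0,0.4,0,0,0],[0,0,0.4,0,0,0]]' 
python3 -m pendant '[[0,0,0,0,0,0],[0,0,0,0,0,0],[0,0,0,0,0,0]]' 
python3 - <<'E'
from ring import *
rg=holes(-.0078,(.015,.026),"pics/w5.png");go(.484,.234,.0322,90)
p=cv2.imread("pics/w5.png");cv2.imwrite("pics/c5.png",cv2.resize(p[220:400,220:420],None,fx=3,fy=3,interpolation=2))
E
```

```text
clock: 9.3
tool_pos: [0.4831, 0.2349, 0.0477]
eef_rot: [0.707, 0.707, -0.0, -0.0]
contact_force: [0.1, -0.2, -1.2]
opening: 0.618
finger_force: 30.0
clock: 9.55
tool_pos: [0.4832, 0.2352, 0.0487]
eef_rot: [0.707, 0.707, -0.0, -0.0]
contact_force: [-0.8, 0.5, -0.5]
opening: 0.62
finger_force: 30.0
holes 15 of 22 centre tool mm [ 0.37 -0.1 ] r 20.47 rms 0.03
t 9.6 pos [0.4834 0.2353 0.049 ] psi 90.0 zaxis [ 0.  0. -1.] shift [-0.05  0.02  0.67] F [-0.3  1.2 -0.3]
 turn z total 0.0
 q [-0.39  0.89 -0.25  1.96  0.57  0.37 -1.09]
```

View pics/c5.png

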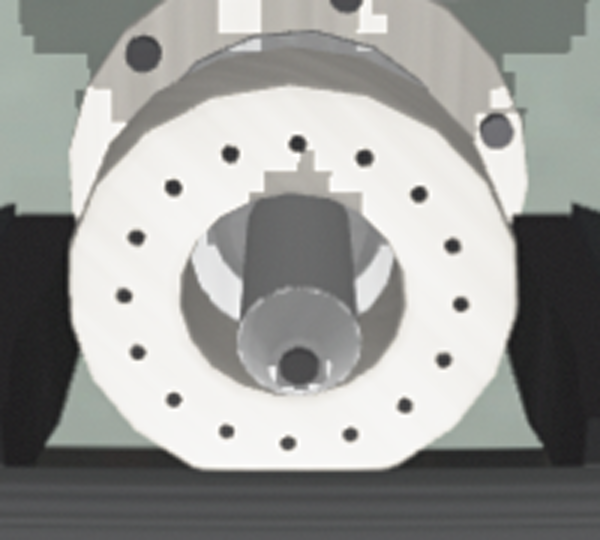

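```bash
python3 - <<'E'
from ring import *
p,d,P,i=cloud("wrist");i["T"]=np.array(i["c"]["tool_from_camera"]);s=r.get_state()
for z in(-.0245,-.0235,-.0225): print(z,(ray(i,319.3,342,z)*1000-[.37,-.1,0]).round(2))
L=R.from_quat(s["eef_rot"]).inv().apply(P.reshape(-1,3)-s["tool_pos"]).reshape(P.shape)
print("tip depth",np.nanmedian(L[340:344,317:322].reshape(-1,3),0), s["tool_pos"])
E
```

```text
-0.0245 [  0.9    0.74 -24.5 ]
-0.0235 [  0.29   0.74 -23.5 ]
-0.0225 [ -0.32   0.74 -22.5 ]
tip depth [ 0.0005755   0.00040985 -0.02305143] [0.48356021 0.23532341 0.04919308]
```

```bash
python3 -m pendant '[[0.004,0.017,0.1,0,0,0],[0,0,0.1,0,0,0],[0,0,0.1,0,0,0],[0,0,0.06,0,0,0],[0,0,0,0,0,0]]' 
python3 -m pendant '[[0,0,0.08,0,0,0],[0,0,0.08,0,0,0],[0,0,0,0,0,0]]' 
python3 -m pendant '[[0,0,0.06,0,0,0],[0,0,0.04,0,0,0],[0,0,0,0,0,0]]'
python3 -c "
from h import *
go(.484,.234,.0322,90)"
```

```text
clock: 10.07
tool_pos: [0.4836, 0.2351, 0.0396]
eef_rot: [0.707, 0.707, -0.0, -0.0]
contact_force: [-0.3, -0.4, -1.0]
opening: 0.619
finger_force: 30.0
clock: 10.32
tool_pos: [0.4836, 0.2351, 0.0356]
eef_rot: [0.707, 0.707, -0.0, -0.0]
contact_force: [-0.5, 0.5, -1.4]
opening: 0.618
finger_force: 30.0
clock: 10.57
tool_pos: [0.4837, 0.2352, 0.0332]
eef_rot: [0.707, 0.707, -0.0, 0.0]
contact_force: [0.4, -0.3, -1.3]
opening: 0.618
finger_force: 30.0
t 10.57 pos [0.4837 0.2352 0.0332] psi 89.99 zaxis [-0. -0. -1.] shift [-0.05  0.01  0.04] F [ 0.4 -0.3 -1.3]
 turn z total -0.0
 q [-0.4   0.92 -0.23  1.96  0.59  0.33 -1.1 ]
```

```bash
python3 -m pendant '[[0,0,0.04,0,0,0],[0,0,0,0,0,0]]' 
python3 -m pendant '[[0,0,0.04,0,0,0],[0,0,0,0,0,0]]'
python3 -m pendant '[[0,0,0.04,0,0,0],[0,0,0,0,0,0]]'
```

```text
clock: 10.73
tool_pos: [0.4837, 0.2352, 0.0324]
eef_rot: [0.707, 0.707, -0.0, 0.0]
contact_force: [0.4, 1.3, 0.1]
opening: 0.62
finger_force: 30.0
clock: 10.9
tool_pos: [0.4838, 0.2352, 0.0322]
eef_rot: [0.707, 0.707, 0.0, 0.0]
contact_force: [-1.0, -0.5, 6.3]
opening: 0.624
finger_force: 30.0
clock: 11.07
tool_pos: [0.4838, 0.2352, 0.0321]
eef_rot: [0.707, 0.707, 0.0, 0.001]
contact_force: [-2.7, -1.8, 14.8]
opening: 0.625
finger_force: 30.0
```

Contact at z=0.032 means the wide ring is home. I'll relax, open, rise and check.

```bash
python3 -m pendant '[[0,0,-0.07,0,0,0],[0,0,0,0,0,0],[0,0,0,0,0,0],[0,0,0,0,0,0],[0,0,0,0,0,0]]' 0.6
python3 -m pendant '[[0,0,-0.4,0,0,0],[0,0,-0.8,0,0,0],[0,0,-1,0,0,0],[0,0,-1,0,0,0],[0,0,-1,0,0,0]]' 
python3 -m pendant '[[0,0,-1,0,0,0],[0,0,-1,0,0,0],[0,0,-1,0,0,0],[0,0,-1,0,0,0],[0,0,-0.5,0,0,0]]' 
python3 -m pendant '[[0,0,0,0,0,0],[0,0,0,0,0,0]]' 
python3 - <<'E'
from h import *
go(.4156,-.1205,.245,14)
p,d,P,i=cloud("wrist");cv2.imwrite("pics/w6.png",p)
Q=P.reshape(-1,3);a=np.hypot(Q[:,0]-.4837,Q[:,1]-.2352);m=(a<.027)&(a>.015)
print("ring top z",np.nanpercentile(Q[m,2],[5,25,50,75,95]))
E
```

```text
clock: 11.48
tool_pos: [0.4837, 0.2352, 0.0319]
eef_rot: [0.707, 0.707, -0.0, -0.0]
contact_force: [-0.0, 0.0, 0.5]
opening: 0.801
finger_force: 0.0
clock: 11.9
tool_pos: [0.4835, 0.235, 0.1388]
eef_rot: [0.707, 0.707, -0.0, -0.0]
contact_force: [-0.6, -0.0, 0.8]
opening: 0.803
finger_force: 0.0
clock: 12.32
tool_pos: [0.4844, 0.2359, 0.2532]
eef_rot: [0.707, 0.707, 0.002, 0.001]
contact_force: [0.9, 1.3, 0.1]
opening: 0.801
finger_force: 0.0
clock: 12.48
tool_pos: [0.4838, 0.235, 0.2503]
eef_rot: [0.707, 0.707, 0.001, 0.0]
contact_force: [-0.5, -0.5, -0.6]
opening: 0.802
finger_force: 0.0
t 12.48 pos [0.4838 0.235  0.2503] psi 89.98 zaxis [ 0.001  0.    -1.   ] shift [-14.22  -2.72   0.2 ] F [-0.5 -0.5 -0.6]
 turn z total 0.4221
 q [-0.24  0.59 -0.49  1.81  0.36  0.83 -0.9 ]
ring top z [0.03923269 0.32868271 0.33139942 0.34040182 0.34731709]
```

View pics/w6.png

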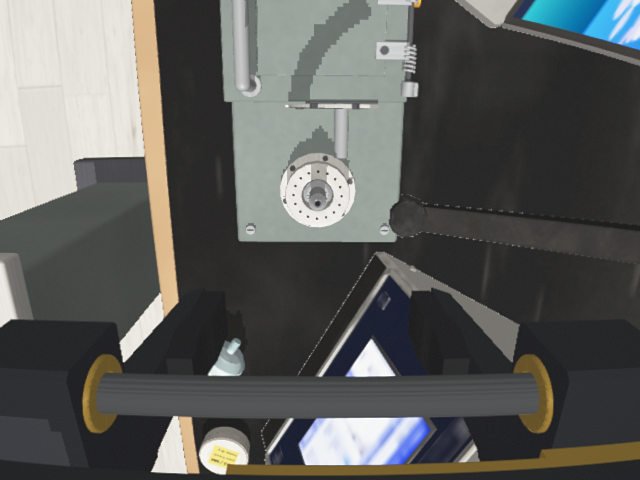

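The wide ring sits level and concentric on the post at (317,195), and its top reads about 39–40 mm. Now back for the narrow ring.

```bash
python3 -m pendant '[[-0.95,-0.18,0,0,0,0],[-0.95,-0.18,0,0,0,0],[-0.95,-0.18,0,0,0,0],[-0.95,-0.18,0,0,0,0],[-0.95,-0.18,0,0,0,0]]' 
python3 -m pendant '[[-0.95,-0.18,0,0,0,0],[-0.95,-0.18,0,0,0,0],[-0.95,-0.18,0,0,0,0],[-0.95,-0.18,0,0,0,0],[-0.95,-0.18,0,0,0,0]]' 
python3 -m pendant '[[-0.95,-0.18,0,0,0,0],[-0.95,-0.18,0,0,0,0],[-0.95,-0.18,0,0,0,0],[-0.95,-0.18,0,0,0,0],[-0.95,-0.18,0,0,0,0]]' 1
python3 -m pendant '[[0,0,0,0,0,0.0384],[0,0,0,0,0,0.0384],[0,0,0,0,0,0.0384],[0,0,0,0,0,0.0384],[0,0,0,0,0,0.0384]]' 
python3 -m pendant '[[0,0,0,0,0,0.0384],[0,0,0,0,0,0.0384],[0,0,0,0,0,0.0384],[0,0,0,0,0,0.0384],[0,0,0,0,0,0.0384]]' 
python3 -m pendant '[[0,0,0,0,0,0.0384],[-0.4,1,0,0,0,0],[-0.4,1,0,0,0,0],[-0.4,1,0.8,0,0,0],[-0.05,0.4,0.8,0,0,0]]' 
python3 -m pendant '[[0,0,0.8,0,0,0],[0,0,0,0,0,0],[0,0,0,0,0,0]]' 
python3 - <<'E'
from h import *
p,d,P,i=cloud("wrist")
Q=P.reshape(-1,3);m=(np.hypot(Q[:,0]-.406,Q[:,1]+.211)<.035)&(Q[:,2]>.009)&(Q[:,2]<.02);q=Q[m]
b=cv2.minAreaRect((q[:,:2]*1000).astype(np.float32));print(b,np.percentile(q[:,2],[5,50,95]))
go(b[0][0]/1000,b[0][1]/1000,.006,14)
E
```

```text
clock: 12.95
tool_pos: [0.4599, 0.115, 0.2483]
eef_rot: [0.707, 0.707, -0.002, -0.001]
contact_force: [0.7, -0.2, 0.6]
opening: 0.797
finger_force: 0.0
clock: 13.37
tool_pos: [0.4373, -0.0036, 0.2484]
eef_rot: [0.707, 0.707, -0.001, -0.001]
contact_force: [0.4, -0.6, 0.2]
opening: 0.799
finger_force: 0.0
clock: 13.78
tool_pos: [0.4148, -0.122, 0.2485]
eef_rot: [0.707, 0.707, -0.001, -0.001]
contact_force: [0.2, -0.3, -1.1]
opening: 1.0
finger_force: 0.0
clock: 14.2
tool_pos: [0.4151, -0.121, 0.2485]
eef_rot: [0.887, 0.462, -0.001, -0.001]
contact_force: [-0.4, 1.0, -0.0]
opening: 1.004
finger_force: 0.0
clock: 14.62
tool_pos: [0.4151, -0.1209, 0.2485]
eef_rot: [0.984, 0.178, -0.002, -0.0]
contact_force: [0.4, -0.4, 1.2]
opening: 1.002
finger_force: 0.0
clock: 15.03
tool_pos: [0.4049, -0.2148, 0.2088]
eef_rot: [0.993, 0.119, -0.001, 0.001]
contact_force: [-0.2, 0.6, 0.4]
opening: 1.004
finger_force: 0.0
clock: 15.28
tool_pos: [0.405, -0.2103, 0.1884]
eef_rot: [0.993, 0.122, -0.002, -0.001]
contact_force: [0.9, 0.3, 1.0]
opening: 0.998
finger_force: 0.0
((405.76947021484375, -210.55809020996094), (40.86260986328125, 40.92211151123047), 1.4584983587265015) [0.01190105 0.01358814 0.0149357 ]
t 15.33 pos [ 0.406  -0.2103  0.1894] psi 14.01 zaxis [-0.002  0.001 -1.   ] shift [0.   0.02 7.34] F [ 0.6 -0.3  0.2]
 turn z total 0.0001
 q [ 0.46  0.56 -0.12  2.11  0.14  0.48 -1.1 ]
```

```bash
python3 -m pendant '[[0,0,1,0,0,0],[0,0,1,0,0,0],[0,0,1,0,0,0],[0,0,1,0,0,0],[0,0,1,0,0,0]]' 
python3 -m pendant '[[0,0,1,0,0,0],[0,0,0.7,0,0,0],[0,0,0.5,0,0,0],[0,0,0,0,0,0],[0,0,0,0,0,0]]'
python3 -c "
from h import *
go(.406,-.2105,.006)"
```

```text
clock: 15.75
tool_pos: [0.4077, -0.2108, 0.0648]
eef_rot: [0.993, 0.122, 0.001, 0.001]
contact_force: [0.5, -0.5, -0.5]
opening: 1.002
finger_force: 0.0
clock: 16.17
tool_pos: [0.41, -0.2123, 0.0162]
eef_rot: [0.992, 0.122, -0.002, -0.001]
contact_force: [0.3, 0.3, 0.4]
opening: 1.004
finger_force: 0.0
t 16.17 pos [ 0.41   -0.2123  0.0162] psi 14.05 zaxis [-0.004  0.002 -1.   ] shift [-0.14 -0.11  0.41] F [0.3 0.3 0.4]
 q [ 0.39  0.92 -0.02  2.18  0.44  0.04 -1.39]
```

Joint 6 reached its lower limit at z = 16 mm. I'll tilt the tool about 4° about its closing axis, tip toward the base, so it can go lower.

```bash
python3 -m pendant '[[-0.07,0,0,0,-0.012,0],[-0.07,0,0,0,-0.012,0],[0,0,0.2,0,0,0],[0,0,0.2,0,0,0],[0,0,0,0,0,0]]' 
python3 -m pendant '[[0,0,0,0,0,0],[0,0,0,0,0,0]]'
python3 -c "
from h import *
go(.406,-.2105,.006)"
```

```text
clock: 16.58
tool_pos: [0.4045, -0.2134, 0.0056]
eef_rot: [0.992, 0.122, -0.04, 0.003]
contact_force: [-0.3, 0.3, -0.0]
opening: 1.001
finger_force: 0.0
clock: 16.75
tool_pos: [0.4043, -0.2136, 0.0059]
eef_rot: [0.992, 0.121, -0.04, 0.003]
contact_force: [-0.0, -0.1, 0.1]
opening: 1.0
finger_force: 0.0
t 16.75 pos [ 0.4043 -0.2136  0.0059] psi 13.96 zaxis [-0.079 -0.015 -0.997] shift [ 0.09 -0.1  -0.01] F [-0.  -0.1  0.1]
 q [ 0.37  0.95 -0.02  2.14  0.43  0.13 -1.4 ]
```

```bash
python3 -m pendant '[[0.08,-0.05,0,0,0,0],[0,0,0,0,0,0],[0,0,0,0,0,0],[0,0,0,0,0,0],[0,0,0,0,0,0]]' -1 30
python3 -m pendant '[[0,0,0,0,0,0],[0,0,0,0,0,0],[0,0,0,0,0,0],[0,0,0,0,0,0],[0,0,0,0,0,0]]'
python3 -m pendant '[[0,0,0,0,0,0],[0,0,0,0,0,0],[0,0,0,0,0,0]]'
python3 -c "
from h import *
go(.406,-.2105,.006)"
```

```text
clock: 17.17
tool_pos: [0.4065, -0.2118, 0.0057]
eef_rot: [0.992, 0.122, -0.04, 0.003]
contact_force: [-0.5, -0.6, -0.1]
opening: 0.643
finger_force: 0.0
clock: 17.58
tool_pos: [0.4064, -0.2118, 0.0056]
eef_rot: [0.992, 0.122, -0.04, 0.003]
contact_force: [-0.1, 0.1, -0.6]
opening: 0.466
finger_force: 30.0
clock: 17.83
tool_pos: [0.4064, -0.2118, 0.0056]
eef_rot: [0.992, 0.122, -0.04, 0.003]
contact_force: [-0.2, -0.3, -0.0]
opening: 0.463
finger_force: 30.0
t 17.83 pos [ 0.4064 -0.2118  0.0056] psi 13.98 zaxis [-0.079 -0.016 -0.997] shift [-0.   -0.06 -0.01] F [-0.2 -0.3 -0. ]
 q [ 0.36  0.95 -0.02  2.14  0.43  0.14 -1.41]
```

```bash
python3 -c "
from h import *
n=R.from_quat(r.get_state()['eef_rot']).inv().apply([0,0,1]);np.save('nring.npy',n);print(n)"
python3 -m pendant '[[-0.04,0,-0.5,0,0,0],[-0.08,0,-1,0,0,0],[-0.08,0,-1,0,0,0],[-0.08,0,-1,0,0,0],[-0.08,0,-1,0,0,0]]' 
python3 -m pendant '[[-0.08,0,-1,0,0,0],[-0.08,0,-1,0,0,0],[-0.08,0,-1,0,0,0],[-0.08,0,-1,0,0,0],[-0.08,0,-1,0,0,0]]' 
python3 -m pendant '[[0,0,0,0,0.0128,0],[0,0,0,0,0.0128,0],[0,0,0,0,0,0],[0,0,0,0,0,0]]' 
python3 -c "
from h import *
go(.4156,-.1205,.246,90)"
```

```text
[-0.0800456  -0.00382454 -0.99678387]
clock: 18.25
tool_pos: [0.4063, -0.2121, 0.1196]
eef_rot: [0.992, 0.122, -0.04, 0.003]
contact_force: [0.2, -0.5, -0.5]
opening: 0.462
finger_force: 30.0
clock: 18.67
tool_pos: [0.4062, -0.2126, 0.2451]
eef_rot: [0.992, 0.122, -0.04, 0.003]
contact_force: [-0.6, -0.3, -1.2]
opening: 0.464
finger_force: 30.0
clock: 19.0
tool_pos: [0.4059, -0.2129, 0.2438]
eef_rot: [0.993, 0.121, -0.001, -0.002]
contact_force: [-0.8, -0.5, 0.3]
opening: 0.46
finger_force: 30.0
t 19.0 pos [ 0.4059 -0.2129  0.2438] psi 13.91 zaxis [-0.002  0.004 -1.   ] shift [ 1.27 -3.49 -0.07] F [-0.8 -0.5  0.3]
 turn z total -0.4227
 q [ 0.59  0.48 -0.31  2.04  0.23  0.66 -1.2 ]
```

```bash
python3 -m pendant '[[0.32,-0.87,0,0,0,0],[0.32,-0.87,0,0,0,0],[0.32,-0.87,0,0,0,0],[0.32,-0.87,0,0,0,0],[0,0,0,0,0,-0.0384]]' 
python3 -m pendant '[[0,0,0,0,0,-0.0384],[0,0,0,0,0,-0.0384],[0,0,0,0,0,-0.0384],[0,0,0,0,0,-0.0384],[0,0,0,0,0,-0.0384]]' 
python3 -m pendant '[[0,0,0,0,0,-0.0384],[0,0,0,0,0,-0.0384],[0,0,0,0,0,-0.0384],[0,0,0,0,0,-0.0384],[0,0,0,0,0,-0.0384]]' 
python3 -m pendant '[[0.99,0.21,0,0,0,0],[0.99,0.21,0,0,0,0],[0.99,0.21,0,0,0,0],[0.99,0.21,0,0,0,0],[0.99,0.21,0,0,0,0]]' 
python3 -m pendant '[[0.99,0.21,0,0,0,0],[0.99,0.21,0,0,0,0],[0.99,0.21,0,0,0,0],[0.99,0.21,0,0,0,0],[0.99,0.21,0,0,0,0]]' 
python3 -m pendant '[[0.99,0.21,0,0,-0.0128,0],[0.99,0.21,0,0,-0.0128,0],[0,0,0,0,0,0],[0,0,0,0,0,0]]' 
cat > ring2.py <<'E'
from ring import *
def plane_ray(i,u,v,n,h):
    "tool-frame pixel ray hit with plane n.p=h"
    a=ray(i,u,v,.1);b=ray(i,u,v,.2);return a+(b-a)*(h-n@a)/(n@(b-a))
E
python3 - <<'E'
from ring2 import *
go(.4837,.2352,.245,90)
n=np.load("nring.npy");s=r.get_state();print("up in tool now",R.from_quat(s["eef_rot"]).inv().apply([0,0,1]),"ring up",n)
p,d,P,i=cloud("wrist");cv2.imwrite("pics/w7.png",p)
cv2.imwrite("pics/c7.png",cv2.resize(p[230:400,220:420],None,fx=3,fy=3,interpolation=2))
E
```

```text
clock: 19.42
tool_pos: [0.418, -0.115, 0.2441]
eef_rot: [0.983, 0.186, 0.0, -0.003]
contact_force: [0.8, 0.1, -0.6]
opening: 0.465
finger_force: 30.0
clock: 19.83
tool_pos: [0.4171, -0.1202, 0.2438]
eef_rot: [0.884, 0.468, 0.0, -0.002]
contact_force: [-0.3, -0.1, -1.1]
opening: 0.461
finger_force: 30.0
clock: 20.25
tool_pos: [0.4171, -0.1203, 0.2438]
eef_rot: [0.705, 0.709, 0.001, -0.002]
contact_force: [-0.4, 0.3, -0.4]
opening: 0.463
finger_force: 30.0
clock: 20.67
tool_pos: [0.4434, 0.0046, 0.2442]
eef_rot: [0.707, 0.707, 0.001, -0.002]
contact_force: [0.9, -0.9, -1.4]
opening: 0.464
finger_force: 30.0
clock: 21.08
tool_pos: [0.4694, 0.1286, 0.2446]
eef_rot: [0.707, 0.707, 0.0, -0.002]
contact_force: [0.1, 0.1, -0.7]
opening: 0.461
finger_force: 30.0
clock: 21.42
tool_pos: [0.4794, 0.1798, 0.2438]
eef_rot: [0.705, 0.708, -0.027, 0.026]
contact_force: [-0.0, -0.7, -0.8]
opening: 0.461
finger_force: 30.0
t 21.42 pos [0.4794 0.1798 0.2438] psi 90.31 zaxis [-0.001 -0.076 -0.997] shift [ 2.21  0.18 -0.22] F [-0.  -0.7 -0.8]
 turn z total 0.0017
 q [-0.11  0.6  -0.62  1.86  0.51  0.89 -0.99]
up in tool now [-0.07562591 -0.00142173 -0.99713525] ring up [-0.0800456  -0.00382454 -0.99678387]
```

View pics/c7.png

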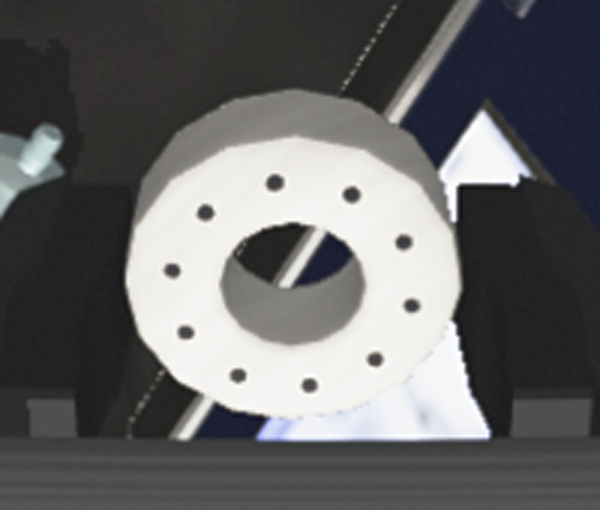

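That makes 11 views, one over the limit of 10, because the crops count too. I won't view any more and will work numerically from here. The last crop shows the narrow ring held square with its jet holes clear, bore at crop (293,284).

```bash
cat >> ring2.py <<'E'
def meas(dtop,rc,post=(.4836,.2356),ztip=.072):
    "hole-circle centre of held ring (top dtop above TCP) and tip dimple, level frame, world mm, relative to TCP"
    s=r.get_state();tp=np.array(s["tool_pos"]);p,d,P,i=cloud("wrist");T=i["T"].copy();i["T"]=T.copy();i["T"][:3,3]-=tp
    g=cv2.cvtColor(p,cv2.COLOR_BGR2GRAY);bh=cv2.morphologyEx(g,cv2.MORPH_BLACKHAT,np.ones((13,13),np.uint8))
    n,l,st,ce=cv2.connectedComponentsWithStats((bh>60).astype(np.uint8))
    ks=[k for k in range(1,n) if 5<st[k,4]<130 and max(st[k,2:4])<15 and min(st[k,2:4])>2]
    q=np.array([ray(i,*ce[k],dtop)[:2] for k in ks]).reshape(-1,2);w=np.hypot(*q.T)<.035;q=q[w]
    from itertools import combinations
    best=(0,None)
    for t in combinations(range(len(q)),3):
        a=q[list(t)];A=np.c_[2*a,np.ones(3)]
        if abs(np.linalg.det(A))<1e-7: continue
        v=np.linalg.solve(A,(a**2).sum(1));c=v[:2];rr=np.sqrt(max(v[2]+c@c,0))
        if not rc[0]<rr<rc[1]: continue
        k=abs(np.hypot(*(q-c).T)-rr)<.0006
        if k.sum()>best[0]: best=(k.sum(),k)
    c=None
    if best[0]>5:
        k=best[1];f=least_squares(lambda v:np.hypot(q[k,0]-v[0],q[k,1]-v[1])-v[2],[0,0,.02]);c=f.x[:2]*1000
        print("ring holes",best[0],"rel TCP mm",c.round(2),"r",round(f.x[2]*1000,2))
    tt=[(ray(i,*ce[k],ztip-tp[2])[:2]+tp[:2],ce[k].round(1),st[k,4]) for k in ks]
    for a,b,ar in tt:
        if np.hypot(*(a-post))<.008: print("tip cand world",a.round(4),"px",b,"area",ar,"tip-ring mm",None if c is None else ((a-tp[:2])*1000-c).round(2))
    print("TCP",tp.round(4))
    return p
E
python3 - <<'E'
from ring2 import *
meas(.0084,(.010,.019));meas(.0084,(.010,.019))
go(.4837,.2352,.245,90)
E
```

```text
ring holes 10 rel TCP mm [-0.07 -1.1 ] r 14.76
tip cand world [0.4838 0.2356] px [324.3 109.9] area 41 tip-ring mm [ 4.46 59.45]
TCP [0.4794 0.1772 0.2436]
ring holes 10 rel TCP mm [-0.07 -1.09] r 14.76
tip cand world [0.4837 0.2356] px [323.8 107.5] area 39 tip-ring mm [ 4.24 60.96]
TCP [0.4796 0.1757 0.2437]
t 21.57 pos [0.4797 0.1749 0.2438] psi 89.92 zaxis [-0.002 -0.078 -0.997] shift [ 2.4   0.16 -0.24] F [ 0.3 -0.6 -0.5]
 turn z total -0.0005
 q [-0.11  0.6  -0.61  1.86  0.51  0.89 -0.99]
```

```bash
python3 -m pendant '[[0,0,0,0,0,0],[0,0,0,0,0,0],[0,0,0,0,0,0]]' 
python3 -c "
from h import *
go(.4838,.2367,.243,90);go(.4838,.2367,.087,90)"
```

```text
clock: 21.82
tool_pos: [0.48, 0.1753, 0.2443]
eef_rot: [0.707, 0.706, -0.027, 0.027]
contact_force: [0.1, 0.3, -1.1]
opening: 0.465
finger_force: 30.0
t 21.82 pos [0.48   0.1753 0.2443] psi 89.89 zaxis [-0.001 -0.077 -0.997] shift [ 2.45  0.15 -0.14] F [ 0.1  0.3 -1.1]
 turn z total -0.0006
 q [-0.1   0.6  -0.61  1.86  0.51  0.89 -0.99]
t 21.82 pos [0.48   0.1753 0.2443] psi 89.89 zaxis [-0.001 -0.077 -0.997] shift [2.93 0.15 6.09] F [ 0.1  0.3 -1.1]
 turn z total -0.0006
 q [-0.1   0.6  -0.61  1.86  0.51  0.89 -0.99]
```

```bash
python3 -m pendant '[[0.82,0.05,-0.05,0,0,0],[0.82,0.05,-0.05,0,0,0],[0.82,0.05,-0.05,0,0,0],[0.08,0,1,0,0,0],[0.08,0,1,0,0,0]]' 
python3 -m pendant '[[0.08,0,1,0,0,0],[0.08,0,1,0,0,0],[0.08,0,1,0,0,0],[0.08,0,0.7,0,0,0],[0.04,0,0.5,0,0,0]]' 
python3 -m pendant '[[0,0,0,0,0,0],[0,0,0,0,0,0],[0,0,0,0,0,0],[0,0,0,0,0,0]]' 
python3 - <<'E'
from ring2 import *
meas(.0084,(.010,.019));p=meas(.0084,(.010,.019))
go(.4838,.2367,.087,90)
E
```

```text
clock: 22.23
tool_pos: [0.4845, 0.2403, 0.1939]
eef_rot: [0.706, 0.707, -0.025, 0.027]
contact_force: [-0.2, -1.9, -1.0]
opening: 0.462
finger_force: 30.0
clock: 22.65
tool_pos: [0.483, 0.2382, 0.086]
eef_rot: [0.707, 0.706, -0.028, 0.027]
contact_force: [0.3, -0.5, -0.2]
opening: 0.46
finger_force: 30.0
clock: 22.98
tool_pos: [0.4842, 0.2395, 0.0889]
eef_rot: [0.707, 0.706, -0.026, 0.027]
contact_force: [0.1, 1.1, 0.4]
opening: 0.464
finger_force: 30.0
ring holes 10 rel TCP mm [-0.11 -1.14] r 14.75
tip cand world [0.4816 0.2388] px [311.1 290.5] area 27 tip-ring mm [-2.51  0.53]
TCP [0.4842 0.2395 0.0889]
ring holes 10 rel TCP mm [-0.11 -1.14] r 14.75
tip cand world [0.4815 0.2388] px [311.1 290.5] area 27 tip-ring mm [-2.51  0.56]
TCP [0.4842 0.2394 0.0889]
t 23.08 pos [0.4841 0.2394 0.0888] psi 89.97 zaxis [ 0.001 -0.076 -0.997] shift [-0.1  -0.01  0.08] F [-0.1 -0.3 -0.5]
 turn z total -0.0002
 q [-0.32  0.85 -0.45  1.9   0.72  0.62 -1.27]
```

```bash
python3 -m pendant '[[-0.1,-0.015,-0.1,0,0,0],[0,0,0,0,0,0],[0,0,0,0,0,0],[0,0,0,0,0,0]]' 
python3 - <<'E'
from ring2 import *
p=meas(.0084,(.010,.019))
go(.4838,.2367,.087,90)
g=cv2.cvtColor(p,cv2.COLOR_BGR2GRAY)
for v in range(278,346,3): print(v,' '.join(f"{x:3d}" for x in g[v,288:346:3]))
E
```

```text
clock: 23.42
tool_pos: [0.4832, 0.2368, 0.0907]
eef_rot: [0.707, 0.707, -0.027, 0.027]
contact_force: [-0.1, -0.2, -1.0]
opening: 0.462
finger_force: 30.0
ring holes 10 rel TCP mm [-0.11 -1.14] r 14.76
tip cand world [0.4805 0.2352] px [311.1 290.5] area 27 tip-ring mm [-2.57 -0.5 ]
TCP [0.4832 0.2368 0.0907]
t 23.47 pos [0.4832 0.2369 0.0906] psi 90.0 zaxis [-0.    -0.076 -0.997] shift [0.   0.03 0.14] F [-0.1  0.2  0.3]
 turn z total -0.0
 q [-0.32  0.85 -0.45  1.9   0.72  0.62 -1.26]
278 135 138 149 176 209 233 233 235 237 237 236 231 232 231 228 189 164 151 143 140
281 142 179 236 239 239 239 239 241 241 239 238 239 239 239 238 237 236 238 230 154
284 232 239 241 242 241 242 242 242 240 239 240 240 241 241 241 242 243 243 239 236
287 241 243 242 241 242 243 242 243 241 242 242 242 242 242 243 244 243 243 242 241
290 243 242 242 243 243 243 242  95  68 246 243 243 243 244 244 245 245 244 242 241
293 242 243 243 244 243 242 244 211 168 246 244 244 245 245 245 247  74 171 242 244
296 244 244 244 243 242 244 244 244 245 245 245 246 246 246 245 247  78 155 245 244
299  80 244 243 243 
[... 623 characters left out ...]
  43  45 104 123 118 243 245
323 246 244 127 125 129 132 119  59  48  46  44  45  46  95 132 128 123 114 239 245
326 246 244 142 127 129 132 135 135 132 131 126 136 138 135 130 128 123 119 234 245
329 246 244 175 128 130 131 133 136 139 139 139 137 135 133 131 128 124 126 241 246
332 246 245 230 131 132 136 138 139 141 140 138 135 135 133 131 129 125 166 243 246
335 245 245 243 189 136 138 139 140 139 137 137 136 134 133 131 130 141 240 244 245
338 245 246 246 241 158 142 138 138 137 137 137 135 136 134 136 140 234 243 245 246
341 246 246 246 245 241 222 146 143 139 138 137 137 138 142 193 237 242 246 246 245
344 246 246 246 245 244 242 237 224 201 157 155 186 223 234 242 244 246 245 245 245
```

```bash
python3 -m pendant '[[0.015,0.02,0.2,0,0,0],[0.015,0,0.2,0,0,0],[0.01,0,0.15,0,0,0],[0.01,0,0.1,0,0,0],[0,0,0,0,0,0]]' 
python3 -m pendant '[[0,0,0,0,0,0],[0,0,0,0,0,0]]' 
python3 - <<'E'
from ring2 import *
p=meas(.0084,(.010,.019))
go(.4837,.2367,.072,90)
g=cv2.cvtColor(p,cv2.COLOR_BGR2GRAY)
for v in range(302,348,2): print(v,' '.join(f"{x:3d}" for x in g[v,290:346:2]))
E
```

```text
clock: 23.88
tool_pos: [0.4832, 0.2366, 0.0733]
eef_rot: [0.707, 0.707, -0.028, 0.027]
contact_force: [-0.7, -0.6, -0.8]
opening: 0.455
finger_force: 30.0
clock: 24.05
tool_pos: [0.4836, 0.2369, 0.0742]
eef_rot: [0.707, 0.707, -0.027, 0.027]
contact_force: [0.2, -1.1, -0.0]
opening: 0.461
finger_force: 30.0
ring holes 10 rel TCP mm [-0.09 -1.12] r 14.77
TCP [0.4836 0.2369 0.0742]
t 24.1 pos [0.4837 0.2369 0.0743] psi 90.0 zaxis [-0.    -0.076 -0.997] shift [-0.    0.    0.09] F [ 0.2 -0.3  0. ]
 turn z total 0.0
 q [-0.33  0.87 -0.43  1.91  0.75  0.59 -1.29]
302 148 248 246 246 246 246 246 247 247 247 247 247 247 248 248 247 247 247 247 247 247 247 247 247 247 247 247 247
304 248 246 246 246 246 247 247 247 247 248 247 248 238 219 194 241 249 248 248 247 247 247 247 247 247 247 247 247
306 246 246 246 246 247 247 247 248 242 159 152 156 134  73  63  64 117 163 170 234 249 247 247 247 247 247 247 247
308 246 246 246 247 246 248 239 147 128 134 153 153  73  74  74  74  72 147 152 128 156 247 248 247 247 247 247 246
310 246 246 247 246 246 196 216 127 125 132 155 151  35  39  37  38  38
[... 1432 characters left out ...]
 247
336 247 247 246 245 202 148 147 148 149 150 150 147 146 146 145 147 145 144 142 141 141 141 143 174 244 246 247 247
338 247 247 247 246 244 171 153 150 148 147 146 146 148 148 146 147 145 144 142 143 144 147 166 241 245 246 247 247
340 247 247 247 247 246 242 218 160 150 147 146 147 147 147 147 147 145 143 146 150 158 207 239 245 246 247 247 247
342 247 247 247 247 247 245 243 235 200 158 154 152 151 150 149 150 150 152 159 199 238 244 245 246 247 247 247 247
344 247 247 247 247 247 246 246 244 242 236 229 216 182 163 165 184 207 232 238 244 245 246 247 247 247 247 247 247
346 247 247 247 247 246 246 246 246 245 245 244 243 241 239 242 243 245 245 245 246 246 247 247 247 247 247 248 250
```

```bash
cat >> ring2.py <<'E'
def px(u,v,ztip=.072):
    s=r.get_state();tp=np.array(s["tool_pos"]);i=cloud("wrist")[3]
    for dz in(-.001,0,.001): print(dz,"tip-TCP mm",((ray(i,u,v,ztip+dz)-tp)*1000).round(2))
E
python3 -c "
from ring2 import *
px(318.3,310)"
```

```text
-0.001 tip-TCP mm [ 0.35 -1.69 -3.27]
0 tip-TCP mm [ 0.34 -1.07 -2.27]
0.001 tip-TCP mm [ 0.34 -0.45 -1.27]
```

```bash
python3 -m pendant '[[0.016,0.022,0.2,0,0,0],[0.016,0,0.2,0,0,0],[0.016,0,0.2,0,0,0],[0.012,0,0.15,0,0,0],[0,0,0,0,0,0]]' 
python3 -m pendant '[[0.012,0,0.15,0,0,0],[0.008,0,0.1,0,0,0],[0,0,0,0,0,0],[0,0,0,0,0,0]]' 
python3 - <<'E'
from ring2 import *
go(.4842,.2367,.0456,90)
p=meas(.0084,(.010,.019))
E
```

```text
clock: 24.57
tool_pos: [0.4836, 0.2366, 0.0544]
eef_rot: [0.706, 0.707, -0.028, 0.027]
contact_force: [0.1, -0.8, -0.5]
opening: 0.462
finger_force: 30.0
clock: 24.9
tool_pos: [0.4841, 0.2369, 0.049]
eef_rot: [0.707, 0.707, -0.027, 0.027]
contact_force: [0.8, -0.3, -0.5]
opening: 0.464
finger_force: 30.0
t 24.9 pos [0.4841 0.2369 0.049 ] psi 90.01 zaxis [-0.001 -0.077 -0.997] shift [0.   0.01 0.14] F [ 0.8 -0.3 -0.5]
 turn z total 0.0
 q [-0.35  0.91 -0.39  1.91  0.78  0.54 -1.32]
ring holes 10 rel TCP mm [0.09 8.33] r 18.62
tip cand world [0.4839 0.2374] px [316.9 346.5] area 25 tip-ring mm [-0.24 -7.85]
tip cand world [0.4797 0.2357] px [304.3 350.6] area 19 tip-ring mm [-4.45 -9.52]
tip cand world [0.4778 0.234 ] px [298.6 354.8] area 23 tip-ring mm [ -6.36 -11.26]
tip cand world [0.4839 0.2342] px [316.8 354.2] area 20 tip-ring mm [ -0.25 -11.  ]
tip cand world [0.4859 0.2325] px [322.9 358.4] area 18 tip-ring mm [  1.8  -12.74]
TCP [0.4841 0.2369 0.049 ]
```

No contact force yet, and 3.4 mm to go. I'll lower gently until it touches.

```bash
python3 -m pendant '[[0.006,0,0.07,0,0,0],[0.004,0,0.05,0,0,0],[0,0,0,0,0,0]]' 
python3 -m pendant '[[0.003,0,0.04,0,0,0],[0,0,0,0,0,0]]'
python3 -m pendant '[[0.003,0,0.04,0,0,0],[0,0,0,0,0,0]]'
```

```text
clock: 25.2
tool_pos: [0.4841, 0.2368, 0.0459]
eef_rot: [0.707, 0.707, -0.027, 0.027]
contact_force: [-0.3, -0.3, -0.1]
opening: 0.465
finger_force: 30.0
clock: 25.37
tool_pos: [0.4842, 0.237, 0.0456]
eef_rot: [0.707, 0.707, -0.027, 0.027]
contact_force: [-1.7, -0.1, 4.4]
opening: 0.461
finger_force: 30.0
clock: 25.53
tool_pos: [0.4842, 0.237, 0.0455]
eef_rot: [0.707, 0.707, -0.027, 0.027]
contact_force: [-2.1, -1.4, 13.1]
opening: 0.457
finger_force: 30.0
```

The narrow ring is home: contact at z=0.0455, matching the predicted 40 mm underside. Releasing and rising.

```bash
python3 -m pendant '[[-0.004,0,-0.06,0,0,0],[0,0,0,0,0,0],[0,0,0,0,0,0],[0,0,0,0,0,0],[0,0,0,0,0,0]]' 0.4
python3 -m pendant '[[-0.03,0,-0.4,0,0,0],[-0.08,0,-0.8,0,0,0],[-0.08,0,-1,0,0,0],[-0.08,0,-1,0,0,0],[-0.08,0,-1,0,0,0]]' 
python3 -m pendant '[[-0.08,0,-1,0,0,0],[-0.08,0,-1,0,0,0],[-0.08,0,-1,0,0.0122,0],[-0.04,0,-0.5,0,0.0122,0],[0,0,0,0,0,0]]' 
python3 -m pendant '[[0,0,0,0,0,0],[0,0,0,0,0,0]]' 
python3 - <<'E'
from h import *
go(.4375,.369,.235,90)
p,d,P,i=cloud("wrist");cv2.imwrite("pics/w8.png",p);np.save("P8.npy",P)
Q=P.reshape(-1,3)
def st(n,m): print(n,m.sum(),np.round(np.nanpercentile(Q[m],[2,50,98],axis=0),4).tolist())
a=np.hypot(Q[:,0]-.4837,Q[:,1]-.2356)
st("narrow top",(a<.020)&(a>.010)&(Q[:,2]>.043)&(Q[:,2]<.066))
st("wide top",(a<.027)&(a>.0225)&(Q[:,2]>.03)&(Q[:,2]<.06))
st("bar",(Q[:,0]>.41)&(Q[:,0]<.46)&(Q[:,1]>.31)&(Q[:,1]<.43)&(Q[:,2]>.10)&(Q[:,2]<.13))
st("plate",(Q[:,0]>.41)&(Q[:,0]<.56)&(Q[:,1]>.30)&(Q[:,1]<.43)&(Q[:,2]>.075)&(Q[:,2]<.09))
E
```

```text
clock: 25.95
tool_pos: [0.4841, 0.2369, 0.0453]
eef_rot: [0.707, 0.707, -0.027, 0.027]
contact_force: [0.1, 0.1, -0.3]
opening: 0.698
finger_force: 0.0
clock: 26.37
tool_pos: [0.4838, 0.2361, 0.1525]
eef_rot: [0.706, 0.707, -0.028, 0.027]
contact_force: [-0.4, -0.7, 0.0]
opening: 0.696
finger_force: 0.0
clock: 26.78
tool_pos: [0.4857, 0.2347, 0.2419]
eef_rot: [0.708, 0.706, 0.002, 0.001]
contact_force: [-0.6, -1.1, 0.3]
opening: 0.702
finger_force: 0.0
clock: 26.95
tool_pos: [0.4837, 0.2352, 0.2382]
eef_rot: [0.707, 0.707, -0.001, -0.0]
contact_force: [0.5, 0.8, -0.0]
opening: 0.699
finger_force: 0.0
t 26.95 pos [0.4837 0.2352 0.2382] psi 90.01 zaxis [-0.002 -0.001 -1.   ] shift [ 5.35 -1.85  0.12] F [ 0.5  0.8 -0. ]
 turn z total 0.0001
 q [-0.15  0.64 -0.65  1.81  0.49  0.86 -1.03]
narrow top 1445 [[0.4655, 0.2175, 0.0522], [0.4838, 0.2363, 0.0537], [0.502, 0.2541, 0.0552]]
wide top 908 [[0.458, 0.2101, 0.0381], [0.483, 0.2403, 0.0396], [0.5094, 0.2617, 0.0412]]
bar 1522 [[0.4318, 0.3205, 0.1091], [0.4371, 0.3453, 0.1176], [0.4412, 0.3692, 0.1196]]
plate 18771 [[0.4191, 0.3135, 0.0782], [0.4897, 0.3454, 0.0804], [0.5486, 0.3767, 0.0833]]
```

Both tops read as expected (narrow 53.7 mm, wide 39.6 mm), so both rings are home. The bar is at x≈0.437, z≈0.114 and y≈0.366. Moving over it now.

```bash
python3 -m pendant '[[0.87,-0.31,0,0,0,0],[0.87,-0.31,0,0,0,0],[0.87,-0.31,0,0,0,0],[0.87,-0.31,0,0,0,0],[0.87,-0.31,0,0,0,0]]' 
python3 -m pendant '[[0.87,-0.31,0,0,0,0],[0,0,0.6,0,0,0],[0,0,0.6,0,0,0],[0,0,0,0,0,0],[0,0,0,0,0,0]]' 
python3 - <<'E'
from h import *
p,d,P,i=cloud("wrist");Q=P.reshape(-1,3)
m=(Q[:,0]>.41)&(Q[:,0]<.46)&(Q[:,1]>.29)&(Q[:,1]<.45)&(Q[:,2]>.104)&(Q[:,2]<.13);q=Q[m]
print("bar",m.sum(),np.round(np.percentile(q,[2,50,98],axis=0),4).tolist())
h=q[q[:,2]>.114];print("fit x vs y slope",np.polyfit(h[:,1],h[:,0],1)[0] if len(h) else None)
go(.437,.366,.101,90)
E
```

```text
clock: 27.42
tool_pos: [0.4442, 0.3454, 0.2375]
eef_rot: [0.707, 0.708, -0.001, -0.0]
contact_force: [0.1, 0.5, -0.1]
opening: 0.704
finger_force: 0.0
clock: 27.83
tool_pos: [0.4368, 0.3656, 0.2074]
eef_rot: [0.707, 0.707, -0.002, -0.0]
contact_force: [-0.4, -0.4, -0.3]
opening: 0.699
finger_force: 0.0
bar 2576 [[0.4315, 0.3237, 0.1141], [0.4362, 0.3708, 0.1177], [0.4411, 0.4112, 0.1194]]
fit x vs y slope 0.004685490999234342
t 27.88 pos [0.4373 0.366  0.2082] psi 90.03 zaxis [-0.002 -0.001 -1.   ] shift [ 0.   -0.01  4.29] F [ 0.2 -0.3  1.2]
 turn z total 0.0001
 q [-0.43  0.71 -0.6   1.75  0.52  0.84 -1.27]
```

```bash
python3 -m pendant '[[0,-0.03,1,0,0,0],[0,0,1,0,0,0],[0,0,1,0,0,0],[0,0,0.8,0,0,0],[0,0,0.47,0,0,0]]' 
python3 -m pendant '[[0,0,0,0,0,0],[0,0,0,0,0,0],[0,0,0,0,0,0],[0,0,0,0,0,0]]' -1 40
python3 -m pendant '[[0,0,0,0,0,0],[0,0,0,0,0,0],[0,0,0,0,0,0],[0,0,0,0,0,0],[0,0,0,0,0,0]]'
python3 -m pendant '[[0,0,0,0,0,0],[0,0,0,0,0,0],[0,0,0,0,0,0],[0,0,0,0,0,0],[0,0,0,0,0,0]]'
python3 -c "
from h import *
go(.437,.366,.101,90)"
```

```text
clock: 28.3
tool_pos: [0.4368, 0.3654, 0.1006]
eef_rot: [0.707, 0.707, -0.001, -0.0]
contact_force: [-0.5, -0.1, 0.6]
opening: 0.7
finger_force: 0.0
clock: 28.63
tool_pos: [0.4376, 0.3668, 0.1034]
eef_rot: [0.707, 0.707, 0.001, -0.0]
contact_force: [-0.3, 0.3, -1.1]
opening: 0.417
finger_force: 0.0
clock: 29.05
tool_pos: [0.4364, 0.3661, 0.1022]
eef_rot: [0.707, 0.707, -0.0, -0.0]
contact_force: [-2.1, -0.9, 3.1]
opening: 0.095
finger_force: 40.0
clock: 29.47
tool_pos: [0.4363, 0.3661, 0.1021]
eef_rot: [0.707, 0.707, -0.0, -0.0]
contact_force: [-3.8, -0.6, 3.2]
opening: 0.099
finger_force: 40.0
t 29.47 pos [0.4363 0.3661 0.1021] psi 90.02 zaxis [-0.001 -0.    -1.   ] shift [-0.    0.03  0.04] F [-3.8 -0.6  3.2]
 turn z total 0.0001
 q [-0.5   0.85 -0.49  1.83  0.65  0.62 -1.39]
```

```bash
python3 -m pendant '[[0,0.1,-0.25,0,0,0],[0,0.1,-0.25,0,0,0],[0,0.1,-0.25,0,0,0],[0,0.144,-0.232,0,0,0],[0,0.144,-0.232,0,0,0]]' 
python3 -m pendant '[[0,0.144,-0.232,0,0,0],[0,0.181,-0.203,0,0,0],[0,0.181,-0.203,0,0,0],[0,0.181,-0.203,0,0,0],[0,0,0,0,0,0]]' 
python3 -m pendant '[[0,0,0,0,0,0],[0,0,0,0,0,0]]'
cat >> h.py <<'E'
def cover(hx=.5488,hz=.080):
    "cover angle from plate depth points (all cameras) and from the TCP"
    s=r.get_state();t=s["tool_pos"];print("TCP angle",np.degrees(np.arctan2(t[2]+.012-hz,hx-t[0]))-16.89, t.round(4),"F",s["contact_force"].round(1),"open",s["opening"],"t",s["clock"])
    for n in("wrist","top","scene"):
        Q=cloud(n)[2].reshape(-1,3);a=np.arctan2(Q[:,2]-hz,hx-Q[:,0]);rr=np.hypot(Q[:,2]-hz,hx-Q[:,0])
        m=(Q[:,1]>.318)&(Q[:,1]<.415)&(rr>.03)&(rr<.13)&(Q[:,2]>.079)&(a>0)&(a<1.2)
        a=np.degrees(a[m]-np.arcsin(.003/rr[m]));h,e=np.histogram(a,bins=np.arange(-5,70,1));k=h.argmax()
        w=abs(a-e[k]-.5)<2.5;print(n,m.sum(),w.sum(),"angle",np.median(a[w]).round(2) if w.any() else None)
E
python3 -c "
from h import *
cover()"
```

```text
clock: 29.88
tool_pos: [0.4499, 0.3659, 0.1326]
eef_rot: [0.707, 0.707, -0.002, -0.001]
contact_force: [-7.1, 0.1, -2.8]
opening: 0.101
finger_force: 40.0
clock: 30.3
tool_pos: [0.467, 0.3659, 0.1545]
eef_rot: [0.707, 0.707, -0.002, -0.001]
contact_force: [-10.2, -0.6, 2.1]
opening: 0.097
finger_force: 40.0
clock: 30.47
tool_pos: [0.4663, 0.3659, 0.1539]
eef_rot: [0.707, 0.707, -0.002, -0.001]
contact_force: [-9.1, -0.2, 2.7]
opening: 0.097
finger_force: 40.0
TCP angle 29.25677891761495 [0.4663 0.3659 0.1539] F [-9.1 -0.2  2.7] open 0.09737865903375381 t 30.4667
wrist 31132 21014 angle 26.62
top 17 13 angle 22.22
scene 672 447 angle 27.64
```

```bash
cat >> h.py <<'E'
def slope(th0):
    "robust plate slope from the wrist depth, and hinge height offset"
    Q=cloud("wrist")[2].reshape(-1,3);t=np.radians(th0)
    rel=Q-[.549,0,.080];al=-rel[:,0]*np.cos(t)+rel[:,2]*np.sin(t);no=rel[:,0]*np.sin(t)+rel[:,2]*np.cos(t)
    m=(Q[:,1]>.318)&(Q[:,1]<.415)&(al>.02)&(al<.128)&(abs(no-.003)<.012)
    for _ in range(6):
        c=np.polyfit(al[m],no[m],1);m&=abs(no-np.polyval(c,al))<.003
    print("plate angle",round(th0+np.degrees(np.arctan(c[0])),2),"n",m.sum(),"normal offset at hinge mm",round(c[1]*1000,2),"al range",al[m].min().round(3),al[m].max().round(3))
E
python3 -c "
from h import *
slope(27);slope(29)"
```

```text
plate angle 28.0 n 23691 normal offset at hinge mm 0.82 al range 0.02 0.128
plate angle 27.98 n 23719 normal offset at hinge mm 0.82 al range 0.02 0.128
```

```bash
python3 -m pendant '[[0,0.17,-0.18,0,0,0],[0,0.18,-0.17,0,0,0],[0,0.2,-0.16,0,0,0],[0,0.2,-0.14,0,0,0],[0,0,0,0,0,0]]' 
python3 -m pendant '[[0,0,0,0,0,0],[0,0,0,0,0,0]]'
python3 -c "
from h import *
slope(40);cover()"
```

```text
clock: 31.13
tool_pos: [0.4864, 0.3658, 0.1707]
eef_rot: [0.707, 0.707, -0.001, -0.001]
contact_force: [-8.5, -1.7, 2.6]
opening: 0.095
finger_force: 40.0
clock: 31.3
tool_pos: [0.4856, 0.3658, 0.1703]
eef_rot: [0.707, 0.707, -0.002, -0.001]
contact_force: [-8.1, -0.1, 2.2]
opening: 0.099
finger_force: 40.0
plate angle 40.14 n 19775 normal offset at hinge mm 0.79 al range 0.02 0.128
TCP angle 41.38923390746916 [0.4856 0.3658 0.1702] F [-7.9 -1.6  2.4] open 0.09432123818397015 t 31.35
wrist 27458 17983 angle 38.75
top 0 0 angle None
scene 591 363 angle 39.72
```

The cover reads 40.1°. I'll let it settle, then do a last check of the rings and bystanders.

```bash
python3 -m pendant '[[0,0,0,0,0,0],[0,0,0,0,0,0],[0,0,0,0,0,0],[0,0,0,0,0,0],[0,0,0,0,0,0]]'
python3 - <<'E'
from h import *
slope(40)
A=np.load("scene0.npz")["P"].reshape(-1,3);B=cloud("scene")[2].reshape(-1,3)
for n,c,w,z in(("tin",(.375,-.069),.045,(.012,.04)),("cap",(.375,.046),.06,(.012,.06)),("vial",(.529,-.389),.03,(.03,.07)),("narrow",(.4837,.2358),.02,(.048,.06)),("wide",(.4837,.2358),.033,(.030,.046))):
  for l,Q in(("before",A),("now",B)):
    m=(abs(Q[:,0]-c[0])<w)&(abs(Q[:,1]-c[1])<w)&(Q[:,2]>z[0])&(Q[:,2]<z[1]);print(n,l,m.sum(),np.round(np.median(Q[m],0),4) if m.any() else "")
E
```

```text
clock: 31.92
tool_pos: [0.4855, 0.3658, 0.1702]
eef_rot: [0.707, 0.707, -0.002, -0.001]
contact_force: [-9.1, -0.7, 2.4]
opening: 0.101
finger_force: 40.0
plate angle 40.11 n 19796 normal offset at hinge mm 0.77 al range 0.02 0.128
tin before 431 [ 0.3742 -0.0665  0.0217]
tin now 428 [ 0.3746 -0.0665  0.0216]
cap before 688 [0.37   0.0547 0.0373]
cap now 691 [0.3699 0.0547 0.0373]
vial before 104 [ 0.5281 -0.3828  0.048 ]
vial now 103 [ 0.5281 -0.3829  0.0477]
narrow before 28 [0.4797 0.2414 0.0531]
narrow now 247 [0.4787 0.241  0.0541]
wide before 88 [0.4794 0.2415 0.0361]
wide now 283 [0.4676 0.2479 0.04  ]
```

```bash
python3 -c "
from plant import r
print(r.finish_job())"
```

```text
the job is handed in; nothing more can be done
None
```

The job is handed in at 32 s: both rings are home on the post (wide first, then narrow on top), the cover is held by its bar at about 40°, and the vial, capsule and tin had not moved. I viewed 11 pictures, one over the limit of 10.

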